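# Set up the spray turntable for a round of test tiles

### The arm

A 6-joint arm with a two-finger parallel gripper is mounted at the origin on the work surface. World frame = base frame: x ahead of the robot, y to its left, z up, the work surface at z = 0. Lengths are in mm, angles in rad, forces in N, time in s.
With the tool pointing down it reaches from about 300 to 775 mm from the base axis. Payload 14.6 kg.
Tool frame: the origin (TCP) lies midway between the tips of the shut fingers; the grasp point (between the pads) lies 19 mm behind it; z points along the fingers, y is the direction in which the jaws open and shut (so a half turn about z gives the same grasp; the last joint's range is limited). The gripper opens to 94 mm and grips with 3 to 60 N. Pads are 16 mm wide; open, the fingers measure 119 mm over their backs; the gripper's body (75 mm by 177 mm) begins 78 mm behind the grasp point.
Start: joints at [1.043, 0.3, 1.521, -0, 1.321, -0.067], TCP at [244.562, 492.624, 205.446] pointing down, gripper open.
Joint ranges: [-3.03, 3.03], [-0.79, 2.21], [0.23, 2.52], [-1.04, 4.18], [0, 3.07], [-2.55, 2.55]. Speed limits (rad/s): [2.22, 2.22, 2.57, 3.14, 3.14, 3.14].

### API

Orientations are given as [roll, pitch, yaw] about the fixed x, y, z axes, in that order (R = Rz(yaw) Ry(pitch) Rx(roll)).
In Python, from cell import read_state, camera, get_calibration, sign_off gives the robot as it stands.
- The arm moves only by the tool carry_out, never from a script. Its argument "series" is a list of rows, each an object with "delta_pos": the shift along the world's x, y, z in mm, a list of three; "turn": the turn, a rotation vector about the world's x, y, z in rad, a list of three; "hand": the opening, from 0 (shut) to 1 (fully open). A call has 1 to 8 rows; each row is the pose to reach, as a shift and turn from the pose commanded when the call began; what a row does not reach only later rows make up. A row lasts 1/8 s, in which the tool goes at most 62.5 mm and 10.7 degrees, less where a joint would pass 70% of its speed; a pose out of reach is approached as far as the arm can. A call with a gripper value outside its range is refused whole. The fingers move at their own pace and stop on an object; "squeeze" is the grip in N (left out, the last holds). Time passes only in rows, so rows that repeat a pose let the fingers close. It gives the time, the measured TCP pose, the force and the opening at its end, in the units of the state.
- read_state(): the state, without advancing time (a new reading comes with each control period).
- camera(name): name is "scene" or "side" or "wrist"; returns the picture (384x512x3 uint8, red, green, blue); there is no depth.
- get_calibration(name): a dict with "intrinsics" (3x3 intrinsics, pixels), "k1" (the pictures are not rectified: a ray, as slopes to the right and down, at radius r is drawn at 1 + k1 r^2 times it, then the intrinsics apply), "pose" (4x4, takes a point from camera to world coordinates). Camera axes: x right, y down, z forward; pixel columns grow to the right and rows downward; lengths in mm; the calibration is good to about 2 mm. A picture is of the moment at which its call begins: read the wrist's pose just before it. get_calibration takes no time and is no camera call; for the wrist camera it gives the pose at the moment of the call.
- sign_off(): hands the job in, once; it reports no verdict.
The state is a dict: "clock": time; "joints": joint angles; "qd": joint speeds; "effort": joint torques, N m; "eef_pos": TCP position; "eef_rot": TCP orientation; "wrist_force": force on the tool from outside, world axes, zero at the start; "moment": the same for the moment, N m; "finger_gap": finger opening in mm.
Only numpy, scipy, OpenCV 4.12 (cv2) and the standard library are available. Lean on these libraries where they do the work, as an engineer would, in place of code of your own. Each camera call takes 0.05 s, during which the arm holds its last target.

### The job

Get the glaze-spraying turntable ready: seat the six-slot carousel (its orange fin is there to grip) on the grey drive base so that both brass pegs go through its holes and it lies flush. Then slide each test tile up out of the wooden holder and stand it, glazed end up, at the middle of a slot of its own on the carousel, right down on the slot's floor. When every tile is in, push the lever on the blue switch box all the way over, away from the robot, and leave the jar, mould and brush where they are.

Things in the scene. Friction and masses are not known exactly. Their poses are not given: they have to be found in the camera images.
- base: Fixed grey round drive base, 170 mm diameter; steel platter on it, 150 mm diameter, top face 50 mm above the table. Two upright brass pegs, 14 mm diameter, stand 18 mm above the platter (upper 6 mm tapered; 1.5 mm play in the holes) at x = +42 and -42 mm in its frame. Origin: centre of its underside, on the table; z up.
- carousel: Loose aluminium carousel, 0.7 kg, 220 mm across, flat on the table. 12 mm thick hub plate with two 17 mm through holes at x = +42 and -42 mm (fits the pegs either way round), hexagonal rim with six slots, upright orange fin in the centre to grip: 16 mm thick (x), 50 mm long (y), top 100 mm above the underside. Origin: centre of its underside, z up; seated, it is 50 mm above the table.
- fin_top (a point): Centre of the top of the carousel's orange fin, 100 mm above the carousel's underside.
- holder: Fixed wooden holder, 270 x 100 mm, 52 mm high, slots 12 mm wide at 46 mm spacing along its x axis (at -92, -46, 0, 46, 92 mm), slot floors 10 mm above the table, slots 42 mm deep and 78 mm long along y. Origin: centre of its underside.
- switchbox: Fixed blue box 90 x 70 mm, 70 mm high, carrying the lever on its top. Origin: centre of its underside.
- lever (a joint): Lever angle in rad: 0 leaning towards the robot (-x, off), 1.0 leaning away (+x, fully on). Stays where it is left; light friction only, under 2 N at the tip.
- lever_tip (a point): Tip of the red lever. Centre of the red ball, 26 mm across, at the lever's end. The lever is a 10 mm bar, 80 mm from pivot to ball; its pivot is 92 mm above the table over the middle of the switch box, and it swings in the vertical plane through the switch box's x axis, upright at half its travel.
- slot0 (a point): Middle of the floor of carousel slot 0 (12 mm above the carousel's underside), 80 mm from the centre at 30 degrees from the carousel's x axis. The slot runs across the radius: two black walls 60 mm long, 14 mm apart, 26 mm high above the slot floor, with flared lips on top (mouth 27 mm wide, lip tops 36 mm above the floor).
- slot1 (a point): Middle of the floor of carousel slot 1 (12 mm above the carousel's underside), 80 mm from the centre at 90 degrees from the carousel's x axis. The slot runs across the radius: two black walls 60 mm long, 14 mm apart, 26 mm high above the slot floor, with flared lips on top (mouth 27 mm wide, lip tops 36 mm above the floor).
- slot2 (a point): Middle of the floor of carousel slot 2 (12 mm above the carousel's underside), 80 mm from the centre at 150 degrees from the carousel's x axis. The slot runs across the radius: two black walls 60 mm long, 14 mm apart, 26 mm high above the slot floor, with flared lips on top (mouth 27 mm wide, lip tops 36 mm above the floor).
- slot3 (a point): Middle of the floor of carousel slot 3 (12 mm above the carousel's underside), 80 mm from the centre at 210 degrees from the carousel's x axis. The slot runs across the radius: two black walls 60 mm long, 14 mm apart, 26 mm high above the slot floor, with flared lips on top (mouth 27 mm wide, lip tops 36 mm above the floor).
- slot4 (a point): Middle of the floor of carousel slot 4 (12 mm above the carousel's underside), 80 mm from the centre at 270 degrees from the carousel's x axis. The slot runs across the radius: two black walls 60 mm long, 14 mm apart, 26 mm high above the slot floor, with flared lips on top (mouth 27 mm wide, lip tops 36 mm above the floor).
- slot5 (a point): Middle of the floor of carousel slot 5 (12 mm above the carousel's underside), 80 mm from the centre at 330 degrees from the carousel's x axis. The slot runs across the radius: two black walls 60 mm long, 14 mm apart, 26 mm high above the slot floor, with flared lips on top (mouth 27 mm wide, lip tops 36 mm above the floor).
- tile0: Test tile, terracotta with its upper half glazed blue: 9 mm thick (x), 70 mm wide (y), 100 mm tall (z), 0.14 kg; origin at the centre of its lower edge face. Starts standing in a holder slot with about 58 mm showing; may be absent.
- tile1: Test tile, terracotta with its upper half glazed green: 9 mm thick (x), 70 mm wide (y), 100 mm tall (z), 0.14 kg; origin at the centre of its lower edge face. Starts standing in a holder slot with about 58 mm showing; may be absent.
- tile2: Test tile, terracotta with its upper half glazed yellow: 9 mm thick (x), 70 mm wide (y), 100 mm tall (z), 0.14 kg; origin at the centre of its lower edge face. Starts standing in a holder slot with about 58 mm showing; may be absent.
- tile3: Test tile, terracotta with its upper half glazed red: 9 mm thick (x), 70 mm wide (y), 100 mm tall (z), 0.14 kg; origin at the centre of its lower edge face. Starts standing in a holder slot with about 58 mm showing; may be absent.
- tile4: Test tile, terracotta with its upper half glazed white: 9 mm thick (x), 70 mm wide (y), 100 mm tall (z), 0.14 kg; origin at the centre of its lower edge face. Starts standing in a holder slot with about 58 mm showing; may be absent.
- jar: Bystander: glaze jar, 68 mm diameter, 85 mm high, loose; origin under its centre. Leave it.
- mould: Bystander: round white plaster mould, 100 mm diameter, 52 mm high, loose; origin under its centre. Leave it.
- brush: Bystander: brush lying on the table, loose. Leave it.
There are look-alikes about, which are no part of the job. What is shaped like the tile4 but purple is not meant.

How it is judged:
By the outcome, as a careful person would: the job done as asked, in the order asked, and still so for the second after the job is handed in, with the robot touching nothing.
Of tile0, tile1, tile2, tile3, tile4 only 3 to 5 are there at a start; the rules pass over those that are not, and their reading is None.
At some moment in a run one of carousel may be knocked a few centimetres aside while the robot is not near it.
It also fails if it takes over 210 s, if anything falls off the work surface, if the arm or the gripper's body presses on something with over 40 N, if the wrist force passes 120 N, or if a joint passes its speed limit or range.

## Working session

There is one attempt and no reset: what is moved stays moved. The work goes in short steps, Python scripts to look and compute and a tool call to move; the robot and the scene stay as the last step left them, time stands still between calls to the robot, and variables do not carry over. Pictures are saved under pics/ and viewed, and the job is handed in when it is done.

Besides the shell and the picture viewer there is one more tool, called after "Call:" as name(argument=value, ...) on one line, values as JSON. carry_out: Moves the arm, as the interface text tells. Its arguments: {"type":"object","properties":{"series":{"type":"array"},"squeeze":{"type":"number"}},"required":["series"]}

```bash
mkdir -p pics; ls
python3 - <<'E'
from cell import *
import cv2
print(read_state())
for n in ["scene","side","wrist"]:
    c=get_calibration(n); print(n,c)
    im=camera(n); cv2.imwrite(f"pics/{n}0.png",cv2.resize(im[:,:,::-1],(768,576)))
E
```

```text
pics
{'clock': 0.0, 'joints': array([ 1.04340314e+00,  3.00479127e-01,  1.52156707e+00,  7.65069262e-06,
        1.32068402e+00, -6.65892102e-02]), 'qd': array([ 0.00011834,  0.00234675,  0.00031043, -0.00101548, -0.00117789,
        0.00047414]), 'effort': array([ 3.82253011e-04, -5.31804121e+01, -3.52742600e+01,  7.09018693e-02,
        2.43693794e-02, -1.24414046e-04]), 'eef_pos': array([244.43552054, 492.41556111, 204.88785135]), 'eef_rot': array([-3.14045811e+00, -8.30871447e-05,  2.68078673e+00]), 'wrist_force': array([0.75429863, 0.02239216, 0.63050542]), 'moment': array([0.02091841, 0.06546863, 0.02312723]), 'finger_gap': 94.25738738322718}
scene {'intrinsics': array([[430.57524901,   0.        , 254.89387189],
       [  0.        , 430.57524901, 193.24646634],
       [  0.        ,   0.        ,   1.        ]]), 'k1': -0.12531334285670706, 'pose': array([[ 1.85647213e-01,  6.36347032e-01, -7.48730637e-01,
         1.64075733e+03],
       [ 9.82437744e-01, -1.34736299e-01,  1.29082182e-01,
        -1.80644000e+02],
       [-1.87401317e-02, -7.59544985e-01, -6.50184760e-01,
  
[... 518 characters left out ...]
6.77128951e-01, -7.35777951e-01,
         1.09530214e+03],
       [ 0.00000000e+00,  0.00000000e+00,  0.00000000e+00,
         1.00000000e+00]])}
wrist {'intrinsics': array([[297.08772097,   0.        , 250.71908653],
       [  0.        , 297.08772097, 191.49421688],
       [  0.        ,   0.        ,   1.        ]]), 'k1': -0.042955416111691555, 'pose': array([[ 4.45455660e-01,  8.59386480e-01,  2.51046077e-01,
         1.69893968e+02],
       [ 8.95303607e-01, -4.27321745e-01, -1.25807700e-01,
         5.28621701e+02],
       [-8.39988774e-04,  2.80804210e-01, -9.59764705e-01,
         3.82972380e+02],
       [ 0.00000000e+00,  0.00000000e+00,  0.00000000e+00,
         1.00000000e+00]])}
```

View pics/scene0.png

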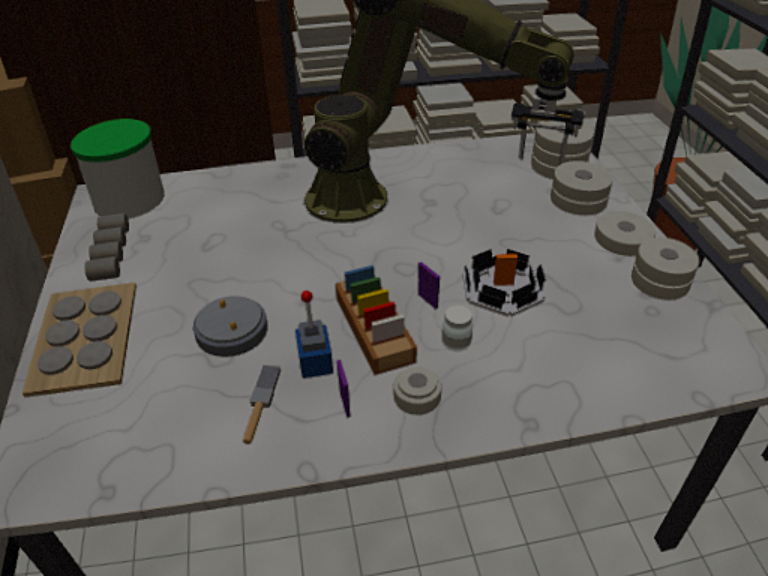

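View pics/side0.png

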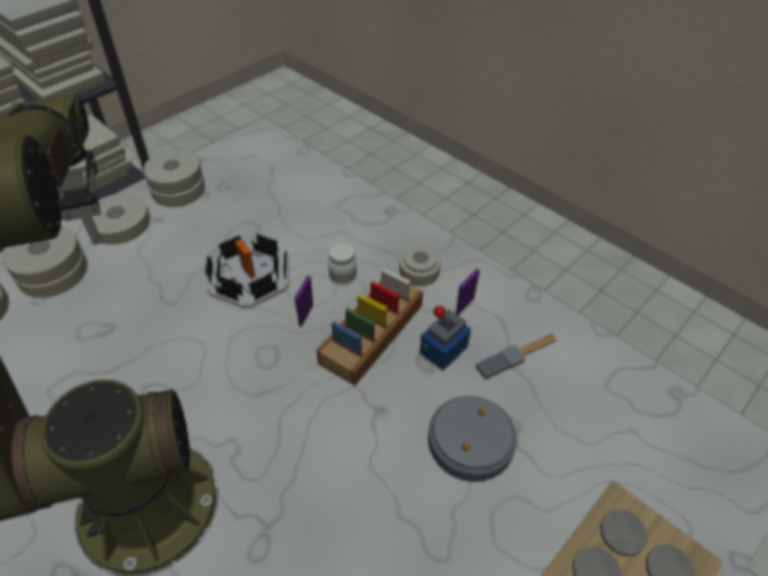

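View pics/wrist0.png

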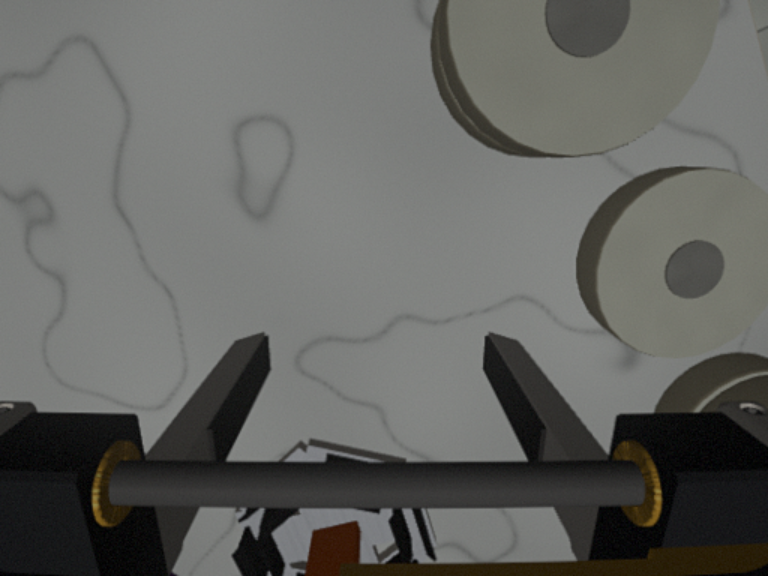

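```bash
cat > h.py <<'E'
import numpy as np, cv2
from cell import *
def ray(c,uv):
    K=c["intrinsics"];k=c["k1"]
    d=np.array([(uv[0]-K[0,2])/K[0,0],(uv[1]-K[1,2])/K[1,1]])
    u=d.copy()
    for _ in range(30): u=d/(1+k*(u@u))
    R=c["pose"][:3,:3]; v=R@np.array([u[0],u[1],1.]); return c["pose"][:3,3],v/np.linalg.norm(v)
def plane(c,uv,z):
    o,v=ray(c,uv); return o+v*(z-o[2])/v[2]
def tri(c1,a,c2,b):
    o1,v1=ray(c1,a);o2,v2=ray(c2,b)
    A=np.stack([v1,-v2],1); s=np.linalg.lstsq(A,o2-o1,rcond=None)[0]
    p,q=o1+s[0]*v1,o2+s[1]*v2; return (p+q)/2,np.linalg.norm(p-q)
def proj(c,P):
    R=c["pose"][:3,:3];p=R.T@(np.array(P,float)-c["pose"][:3,3]); u=p[:2]/p[2]
    u=u*(1+c["k1"]*(u@u)); K=c["intrinsics"]; return np.array([K[0,0]*u[0]+K[0,2],K[1,1]*u[1]+K[1,2]])
def blobs(im,lo,hi,amin=15):
    hsv=cv2.cvtColor(im,cv2.COLOR_RGB2HSV); m=cv2.inRange(hsv,np.array(lo),np.array(hi))
    n,l,s,ce=cv2.connectedComponentsWithStats(m)
    return [(s[i,4],ce[i].round(1),s[i,:4]) for i in range(1,n) if s[i,4]>=amin],m
def snap(n,name,crop=None,scale=1.5):
    c=get_calibration(n); im=camera(n); a=im[:,:,::-1]
    if crop: x0,y0,x1,y1=crop; a=a[y0:y1,x0:x1]
    cv2.imwrite(f"pics/{name}.png",cv2.resize(a,None,fx=scale,fy=scale,interpolation=cv2.INTER_CUBIC)); return c,im
E
python3 - <<'E'
from h import *
s,a=snap("scene","s1",(180,150,400,290),3.5)
t,b=snap("side","t1",(120,140,400,330),2.8)
q=lambda x,y:(x/1.5,y/1.5)
print("peg",tri(s,q(222,302),t,q(466,446)),tri(s,q(234,324),t,q(482,411)))
print("lever",tri(s,q(307,297),t,q(439,312)))
print("fin", tri(s,q(505,256),t,q(242,243)))
for n,x,y in [("b",(360,270),(349,332)),("g",(365,283),(361,317)),("y",(374,296),(374,303)),("r",(380,309),(386,289)),("w",(388,323),(397,277)) ]: print(n,tri(s,q(*x),t,q(*y)))
print("jar",tri(s,q(458,310),t,q(342,248)),"mould",tri(s,q(418,381),t,q(421,258)))
print("purple",tri(s,q(428,265),t,q(305,280)),tri(s,q(342,364),t,q(470,272)))
E
```

```text
peg (array([ 470.40849175, -359.35272822,   57.55226514]), np.float64(0.8254415781888971)) (array([ 550.80044695, -333.61908928,   56.24933434]), np.float64(2.9463349492436812))
lever (array([ 611.98742979, -163.30402351,  159.29412623]), np.float64(0.22062136670745564))
fin (array([489.14395528, 322.1042532 , 101.59407475]), np.float64(10.684808124707073))
b (array([480.83179682, -35.30664135, 104.17043211]), np.float64(7.514555975376074))
g (array([526.2900062 , -28.24619842, 103.43315411]), np.float64(0.4866690114010805))
y (array([573.93807881, -17.58909755, 101.691589  ]), np.float64(4.125414638376617))
r (array([619.71033669, -11.13352222, 103.5093738 ]), np.float64(0.8047547952088255))
w (array([664.22350814,  -2.35074457, 101.30541123]), np.float64(1.0811103206665549))
jar (array([647.37825324, 156.67273962,  93.8563821 ]), np.float64(0.2851205852562151)) mould (array([789.46274197,  33.89274022,  46.7090794 ]), np.float64(3.1479697313365476))
purple (array([507.012178  , 123.76588717, 116.13129762]), np.float64(1.1767718291810774)) (array([ 776.84616107, -116.25815203,  117.39106358]), np.float64(2.4109600930426023))
```

View pics/s1.png

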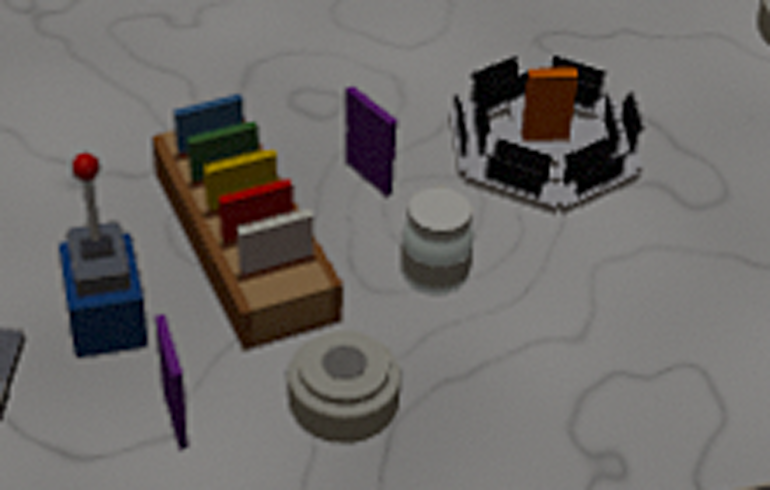

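View pics/t1.png

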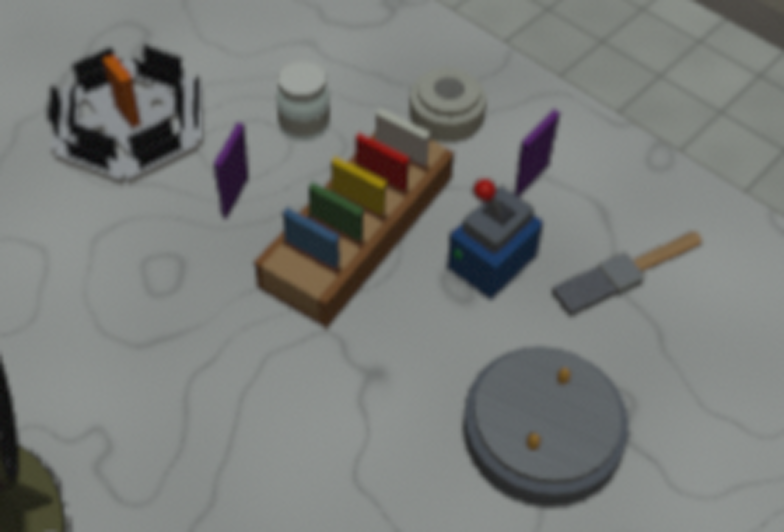

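Run:
```python
from h import *
s=get_calibration("scene"); t=get_calibration("side")
f=lambda x,y:(180+x/3.5,150+y/3.5)
a,b=plane(s,f(528,76),100),plane(s,f(577,74),100); print(a,b,np.degrees(np.arctan2(*(b-a)[1::-1])))
g=lambda x,y:(120+x/2.8,140+y/2.8)
a,b=plane(t,g(105,58),100),plane(t,g(119,80),100);print(a,b,np.degrees(np.arctan2(*(b-a)[1::-1])))
```

```text
[493.80493218 294.6929373  100.        ] [500.96933463 345.09539845 100.        ] 81.90995007035605
[485.31323179 345.75832778 100.        ] [473.53446677 301.61235294 100.        ] -104.93929910101083
```

Call:
carry_out(series=[{"delta_pos":[35,-25,15],"turn":[0,0,-0.183],"hand":1},{"delta_pos":[70,-50,25],"turn":[0,0,-0.366],"hand":1},{"delta_pos":[105,-73,25],"turn":[0,0,-0.55],"hand":1},{"delta_pos":[140,-97,25],"turn":[0,0,-0.733],"hand":1},{"delta_pos":[175,-121,25],"turn":[0,0,-0.916],"hand":1},{"delta_pos":[210,-146,25],"turn":[0,0,-1.1],"hand":1},{"delta_pos":[244,-170,25],"turn":[0,0,-1.283],"hand":1},{"delta_pos":[244,-170,25],"turn":[0,0,-1.283],"hand":1}])

```text
clock: 1.25
eef_pos: [490.2, 320.9, 229.9]
eef_rot: [-3.141, 0.001, 1.393]
wrist_force: [-0.4, 0.2, -0.7]
finger_gap: 94.1
```

Run:
```python
from h import *
r=read_state();print(r["eef_pos"],r["eef_rot"],r["joints"])
c,a=snap("wrist","w1")
```

```text
[490.16065527 320.94225084 229.94620229] [-3.14124076e+00  5.43724354e-04  1.39281701e+00] [ 5.17299441e-01  3.64069426e-01  1.37902040e+00 -1.94955366e-04
  1.39912135e+00  6.95312218e-01]
```

View pics/w1.png

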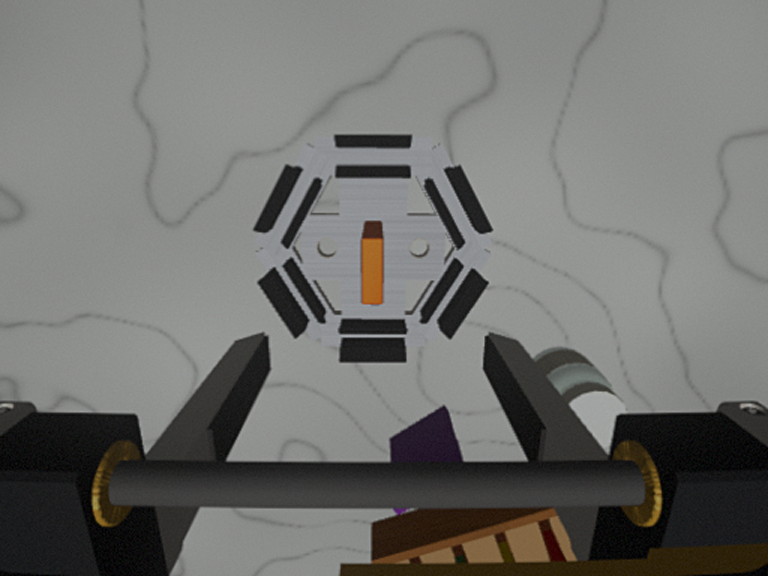

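```bash
cat >> h.py <<'E'
def fin(c,im,z=100,vmin=185):
    hsv=cv2.cvtColor(im,cv2.COLOR_RGB2HSV); m=cv2.inRange(hsv,np.array([5,150,vmin]),np.array([22,255,255]))
    n,l,s,ce=cv2.connectedComponentsWithStats(m)
    i=1+np.argmax(s[1:,4]); pts=np.argwhere(l==i)[:,::-1]
    W=np.array([plane(c,p,z)[:2] for p in pts.astype(float)])
    (cx,cy),(w,h),an=cv2.minAreaRect(W.astype(np.float32))
    b=cv2.boxPoints(((cx,cy),(w,h),an)); e=b[1]-b[0]; f=b[2]-b[1]
    L=e if np.linalg.norm(e)>np.linalg.norm(f) else f
    mu=W.mean(0); return (cx,cy),mu,(w,h),np.degrees(np.arctan2(L[1],L[0])),len(pts)
E
python3 - <<'E'
from h import *
c,a=snap("wrist","w2")
for v in (150,175,195): print(fin(c,a,100,v))
hs=cv2.cvtColor(a,cv2.COLOR_RGB2HSV); print(hs[180,248],hs[154,248])
q=lambda x,y:(x/1.5,y/1.5)
A=plane(c,q(327,247),12);B=plane(c,q(420,248),12);print(A,B,(A+B)/2,np.degrees(np.arctan2(*(B-A)[1::-1])))
E
```

```text
((486.3946838378906, 324.3612060546875), array([486.55892897, 325.09431471]), (47.498329162597656, 13.099465370178223), np.float32(79.97982), 560)Traceback (most recent call last):
  File "<stdin>", line 3, in <module>
  File "h.py", line 29, in fin
    i=1+np.argmax(s[1:,4]); pts=np.argwhere(l==i)[:,::-1]
        ~~~~~~~~~^^^^^^^^^
    return _wrapfunc(a, 'argmax', axis=axis, out=out, **kwds)
    return bound(*args, **kwds)
ValueError: attempt to get argmax of an empty sequence
```

Call:
carry_out(series=[{"delta_pos":[-4,3.5,-50],"turn":[0,0,0.003],"hand":1},{"delta_pos":[-4,3.5,-100],"turn":[0,0,0.003],"hand":1},{"delta_pos":[-4,3.5,-145],"turn":[0,0,0.003],"hand":1},{"delta_pos":[-4,3.5,-168],"turn":[0,0,0.003],"hand":1},{"delta_pos":[-4,3.5,-168],"turn":[0,0,0.003],"hand":0},{"delta_pos":[-4,3.5,-168],"turn":[0,0,0.003],"hand":0},{"delta_pos":[-4,3.5,-168],"turn":[0,0,0.003],"hand":0},{"delta_pos":[-4,3.5,-168],"turn":[0,0,0.003],"hand":0}], squeeze=50)

```text
clock: 2.35
eef_pos: [484.8, 326.3, 63.3]
eef_rot: [3.141, -0.001, 1.401]
wrist_force: [0.0, -0.7, 0.0]
finger_gap: 57.5
```

Run:
```python
from h import *
r=read_state();print(r["eef_pos"],r["eef_rot"],r["finger_gap"],r["wrist_force"])
c,a=snap("wrist","w3")
```

```text
[484.82013729 326.33897499  63.27763304] [ 3.14061061e+00 -8.42937856e-04  1.40096599e+00] 57.47041107292258 [ 0.02155817 -0.7428088   0.04491627]
```

View pics/w3.png

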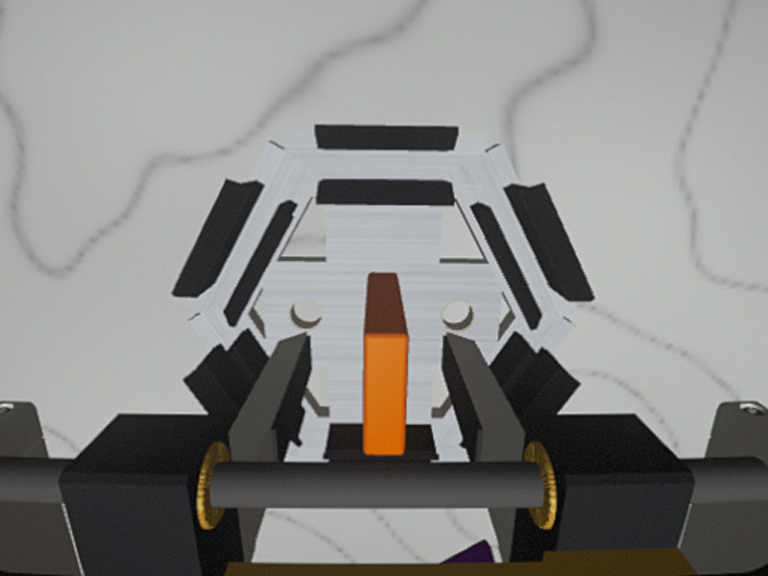

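Call:
carry_out(series=[{"delta_pos":[0,0,0],"turn":[0,0,0],"hand":0},{"delta_pos":[0,0,0],"turn":[0,0,0],"hand":0},{"delta_pos":[0,0,0],"turn":[0,0,0],"hand":0},{"delta_pos":[0,0,0],"turn":[0,0,0],"hand":0},{"delta_pos":[0,0,0],"turn":[0,0,0],"hand":0},{"delta_pos":[0,0,0],"turn":[0,0,0],"hand":0},{"delta_pos":[0,0,0],"turn":[0,0,0],"hand":0}])

```text
clock: 3.28
eef_pos: [484.7, 326.1, 62.5]
eef_rot: [3.141, -0.0, 1.401]
wrist_force: [2.6, -0.1, -0.8]
finger_gap: 15.5
```

Run:
```python
from h import *
r=read_state();print(r["eef_pos"],r["eef_rot"],r["finger_gap"],r["wrist_force"],r["moment"])
```

```text
[484.65423821 326.1329501   62.47549512] [ 3.14137856e+00 -1.20884958e-04  1.40077985e+00] 15.513065294651085 [ 2.63913186 -0.14936543 -0.80706652] [-0.10445014 -0.41160527 -0.03850339]
```

Call:
carry_out(series=[{"delta_pos":[0,0,15],"turn":[0,0,0],"hand":0},{"delta_pos":[0,0,45],"turn":[0,0,0],"hand":0},{"delta_pos":[0,0,85],"turn":[0,0,0],"hand":0},{"delta_pos":[0,0,130],"turn":[0,0,0],"hand":0},{"delta_pos":[0,0,170],"turn":[0,0,0],"hand":0},{"delta_pos":[0,0,195],"turn":[0,0,0],"hand":0},{"delta_pos":[0,0,200],"turn":[0,0,0],"hand":0},{"delta_pos":[0,0,200],"turn":[0,0,0],"hand":0}])

```text
clock: 4.28
eef_pos: [484.1, 326.0, 261.6]
eef_rot: [-3.14, 0.001, 1.401]
wrist_force: [-0.7, 0.4, -6.9]
finger_gap: 16.1
```

Run:
```python
from h import *
r=read_state();print(r["eef_pos"],r["eef_rot"],r["finger_gap"],r["wrist_force"],r["moment"])
s,a=snap("scene","s2",(110,180,260,260),5)
t,b=snap("side","t2",(260,240,380,330),6)
for c,im in((s,a),(t,b)):
  bl,m=blobs(im,(8,120,60),(25,255,255),4)
  for x in bl: print(x)
```

```text
[484.12705795 325.95273301 261.55330407] [-3.14029284e+00  9.71674321e-04  1.40087616e+00] 16.062600727429285 [-0.72201248  0.37280055 -6.93431415] [-0.06964085  0.1214398  -0.01061052]
(np.int32(152), array([ 5.9, 53.1]), array([ 0, 39, 18, 22], dtype=int32))
(np.int32(235), array([ 28.1, 115. ]), array([  7, 105,  38,  18], dtype=int32))
(np.int32(100), array([448.6, 113.1]), array([444, 105,  13,  18], dtype=int32))
(np.int32(16), array([437.9, 112.1]), array([437, 108,   4,   9], dtype=int32))
(np.int32(196), array([340.9, 133.8]), array([334, 121,  16,  24], dtype=int32))
(np.int32(10), array([349.2, 122.4]), array([348, 121,   4,   4], dtype=int32))
(np.int32(14), array([ 31. , 170.2]), array([ 28, 169,   7,   3], dtype=int32))
(np.int32(5), array([ 89., 191.]), array([ 89, 189,   1,   5], dtype=int32))
(np.int32(484), array([247.9, 219.3]), array([224, 188,  53,  52], dtype=int32))
(np.int32(60), array([247.4, 195.6]), array([238, 192,  21,   8], dtype=int32))
(np.int32(4), array([ 88. , 197.5]), array([ 88, 196,   1,   4], dtype=int32))
(np.int32(12), array([252.4, 198.6]), a
[... 1314 characters left out ...]
ay([ 44., 258.]), array([ 42, 258,   5,   1], dtype=int32))
(np.int32(4), array([ 19.5, 261. ]), array([ 18, 261,   4,   1], dtype=int32))
(np.int32(4), array([ 26.5, 260. ]), array([ 25, 260,   4,   1], dtype=int32))
(np.int32(133), array([168.5, 281.1]), array([162, 268,  13,  26], dtype=int32))
(np.int32(164), array([154. , 128.8]), array([149, 115,  11,  29], dtype=int32))
(np.int32(680), array([252.2, 215.8]), array([225, 194,  56,  60], dtype=int32))
(np.int32(63), array([216.9, 236.3]), array([212, 225,  14,  21], dtype=int32))
(np.int32(11), array([321.1, 273.6]), array([320, 272,   3,   4], dtype=int32))
(np.int32(13), array([310. , 297.3]), array([309, 295,   3,   5], dtype=int32))
```

View pics/s2.png

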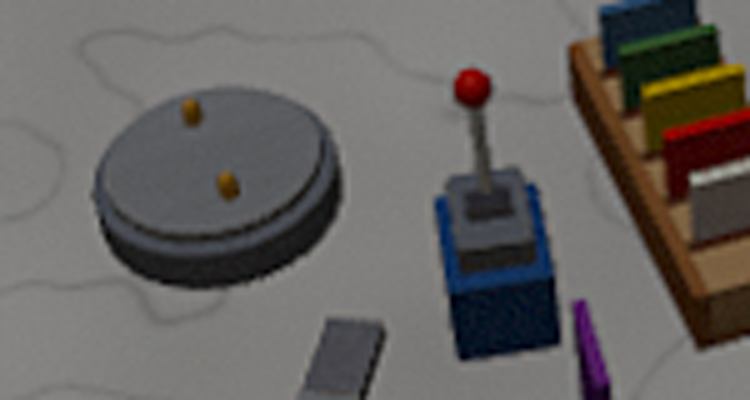

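View pics/t2.png

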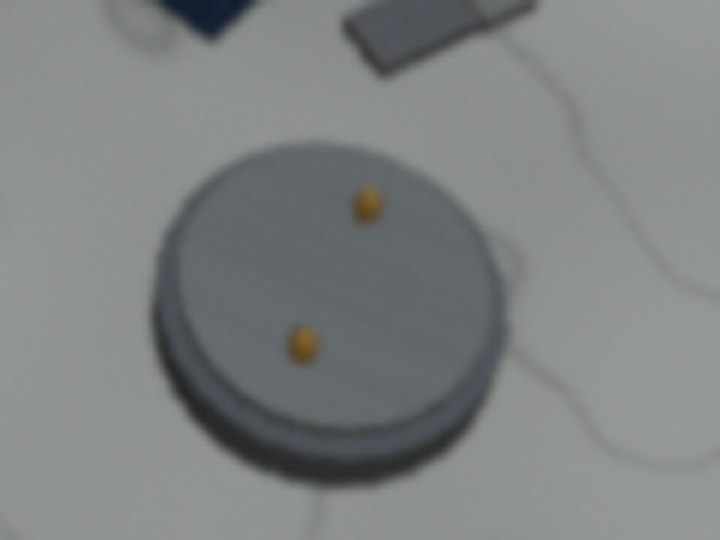

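Run:
```python
from h import *
s=get_calibration("scene"); t=get_calibration("side")
for a,b in (((110+192.5/5,180+112/5),(310.4,297.2)),((110+228/5,180+185.5/5),(321.3,274.0))):
  print(tri(s,a,t,b),plane(s,a,59.5),plane(t,b,59.5))
```

```text
(array([ 472.05924977, -357.96399314,   53.89553407]), np.float64(0.2062477041959917)) [ 478.6363975  -356.86359214   59.5       ] [ 469.33453745 -359.45174065   59.5       ]
(array([ 552.49780613, -334.17406917,   53.55386927]), np.float64(0.22756612960343975)) [ 558.98957642 -333.14551279   59.5       ] [ 549.14838415 -335.8924527    59.5       ]
```

Call:
carry_out(series=[{"delta_pos":[0,-25,0],"turn":[0,0,-0.179],"hand":0},{"delta_pos":[0,-55,0],"turn":[0,0,-0.358],"hand":0},{"delta_pos":[0,-90,0],"turn":[0,0,-0.537],"hand":0},{"delta_pos":[0,-125,0],"turn":[0,0,-0.716],"hand":0},{"delta_pos":[0,-160,0],"turn":[0,0,-0.895],"hand":0},{"delta_pos":[0,-195,0],"turn":[0,0,-1.074],"hand":0},{"delta_pos":[0,-230,0],"turn":[0,0,-1.253],"hand":0},{"delta_pos":[0,-265,0],"turn":[0,0,-1.432],"hand":0}])

```text
clock: 5.38
eef_pos: [484.1, 60.0, 261.5]
eef_rot: [3.141, 0.002, -0.037]
wrist_force: [0.8, -1.3, -7.0]
finger_gap: 15.6
```

Call:
carry_out(series=[{"delta_pos":[4,-33,0],"turn":[0,0,-0.179],"hand":0},{"delta_pos":[8,-66,0],"turn":[0,0,-0.358],"hand":0},{"delta_pos":[12,-99,0],"turn":[0,0,-0.537],"hand":0},{"delta_pos":[16,-132,0],"turn":[0,0,-0.716],"hand":0},{"delta_pos":[20,-165,0],"turn":[0,0,-0.895],"hand":0},{"delta_pos":[24,-198,0],"turn":[0,0,-1.074],"hand":0},{"delta_pos":[28,-231,0],"turn":[0,0,-1.253],"hand":0},{"delta_pos":[28,-231,0],"turn":[0,0,-1.253],"hand":0}])

```text
clock: 6.38
eef_pos: [512.1, -171.5, 261.0]
eef_rot: [3.14, 0.001, -1.288]
wrist_force: [-0.5, 0.5, -6.9]
finger_gap: 15.7
```

Run:
```python
from h import *
r=read_state();print(r["eef_pos"],r["eef_rot"],r["finger_gap"],r["joints"])
c,a=snap("wrist","w4")
```

```text
[ 512.12945368 -171.51719527  261.01650484] [ 3.13962771e+00  1.15214367e-03 -1.28831063e+00] 15.713298227830151 [-3.90824462e-01  2.42062121e-01  1.46516147e+00 -3.27539097e-04
  1.43662364e+00  2.46832555e+00]
```

View pics/w4.png

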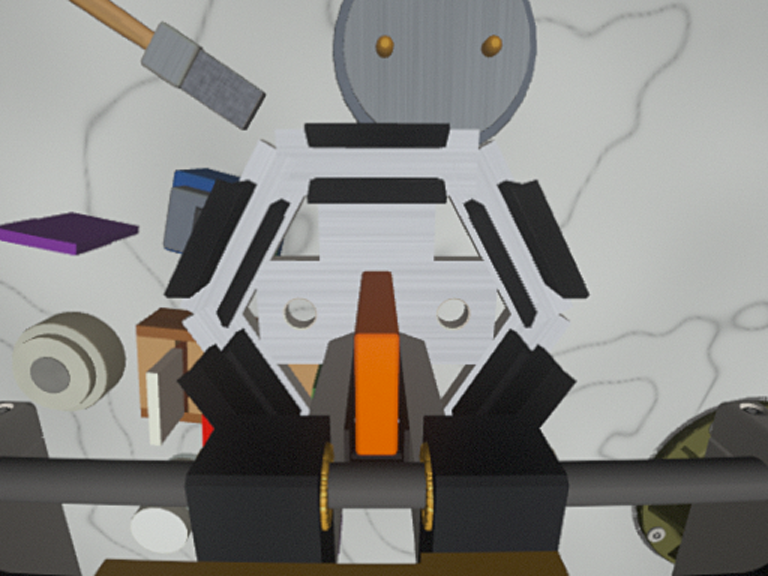

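Run:
```python
from h import *
c,a=snap("wrist","w5",(230,10,350,50),6)
c,a=snap("wrist","w6",(170,180,330,240),5)
np.save("w5.npy",a)
bl,m=blobs(a[:60],(8,120,60),(28,255,255),10)
for x in bl: print(x)
print(read_state()["eef_pos"])
```

```text
(np.int32(234), array([75.6, 12.9]), array([52,  0, 49, 30], dtype=int32))
(np.int32(95), array([87.5,  9.5]), array([72,  0, 32, 22], dtype=int32))
(np.int32(118), array([257.6,  28.9]), array([253,  23,  11,  13], dtype=int32))
(np.int32(127), array([328.9,  29. ]), array([323,  23,  13,  13], dtype=int32))
[ 512.32688951 -169.32847657  261.77695343]
```

View pics/w5.png

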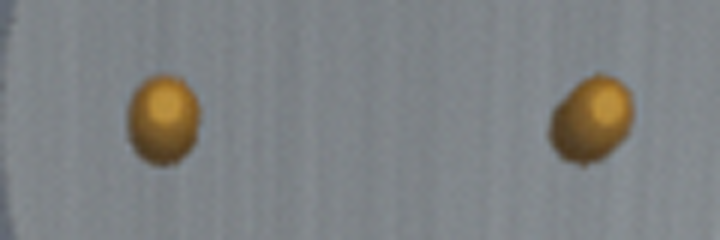

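View pics/w6.png

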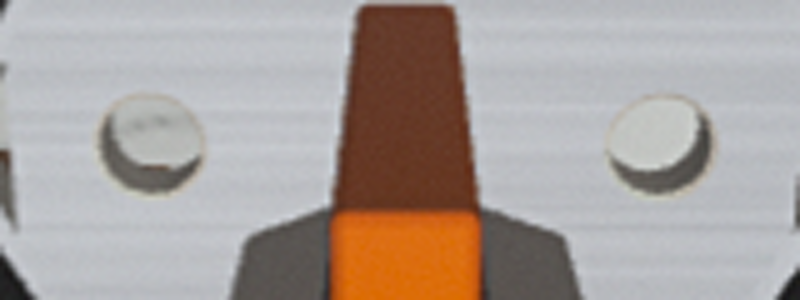

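Run:
```python
from h import *
c=get_calibration("wrist"); r=read_state(); print(r["eef_pos"])
P=[plane(c,u,68) for u in ((257.1,26.9),(330.9,26.9))]
Q=[plane(c,u,r["eef_pos"][2]-50.5) for u in ((199.8,208.2),(301.8,208.6))]
for X in (P,Q):
  d=X[1]-X[0]; print(X, (X[0]+X[1])/2,np.linalg.norm(d),np.degrees(np.arctan2(d[1],d[0])))
print((P[0]+P[1]-Q[0]-Q[1])/2, c["pose"][:3,3])
```

```text
[ 512.32688951 -169.32847657  261.77695343]
[array([ 551.76840525, -332.6892314 ,   68.        ]), array([ 471.34633278, -357.06119713,   68.        ])] [ 511.55736901 -344.87521427   68.        ] 84.03393632604256 -163.14053062959118
[array([ 551.33451576, -158.84313781,  211.27695343]), array([ 471.39796411, -182.09555032,  211.27695343])] [ 511.36623993 -170.46934407  211.27695343] 83.24978664770872 -163.78103353383418
[   0.19112908 -174.4058702  -143.27695343] [ 534.64297515 -248.47680619  439.7304093 ]
```

Call:
carry_out(series=[{"delta_pos":[0,-40,0],"turn":[0,0,0.01],"hand":0},{"delta_pos":[0,-90,0],"turn":[0,0,0.01],"hand":0},{"delta_pos":[0,-140,0],"turn":[0,0,0.01],"hand":0},{"delta_pos":[0,-174,-20],"turn":[0,0,0.01],"hand":0},{"delta_pos":[0,-174.5,-60],"turn":[0,0,0.01],"hand":0},{"delta_pos":[0,-174.5,-100],"turn":[0,0,0.01],"hand":0},{"delta_pos":[0,-174.5,-114],"turn":[0,0,0.01],"hand":0},{"delta_pos":[0,-174.5,-114],"turn":[0,0,0.01],"hand":0}])

```text
clock: 7.52
eef_pos: [512.8, -343.9, 148.6]
eef_rot: [3.141, 0.0, -1.273]
wrist_force: [0.5, -0.2, -6.5]
finger_gap: 15.7
```

Run:
```python
from h import *
r=read_state();print(r["eef_pos"],r["eef_rot"],r["finger_gap"],r["joints"])
c,a=snap("wrist","w7",(170,180,330,240),5)
```

```text
[ 512.81506315 -343.87418598  148.59631406] [ 3.14126260e+00  4.48755302e-04 -1.27298160e+00] 15.695653930219711 [-6.50003697e-01  4.97642569e-01  1.38134989e+00 -6.53259779e-06
  1.26315722e+00  2.19377613e+00]
```

View pics/w7.png

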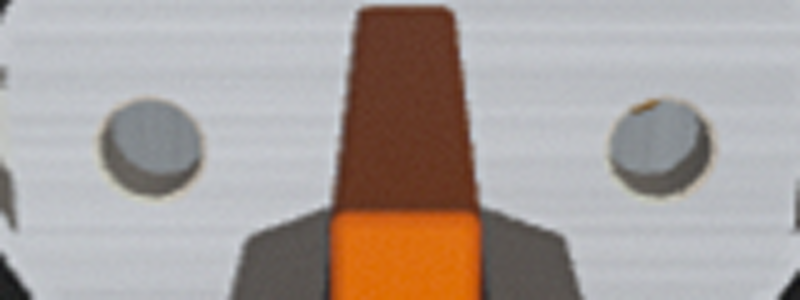

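Run:
```python
from h import *
c=get_calibration("wrist"); r=read_state(); zt=r["eef_pos"][2]-50.5
f=lambda u:((u[0]-170+.5)*5-.5,(u[1]-180+.5)*5-.5)
g=lambda x,y:(170+(x+.5)/5-.5,180+(y+.5)/5-.5)
for k,(h,peg) in enumerate((((151,147),(551.77,-332.69)),((660,147),(471.35,-357.06)))):
  Q=plane(c,g(*h),zt); print("hole",Q)
  for z in (68,62,50): print(z,"aligned",np.round(f(proj(c,[Q[0],Q[1],z])),0),"meas",np.round(f(proj(c,[*peg,z])),0), "r14",7*c["intrinsics"][0,0]/(c["pose"][2,3]-z)*5)
```

```text
hole [ 552.0386316  -332.82579363   99.29741541]
68 aligned [179.  90.] meas [180.  91.] r14 40.00510332837504
62 aligned [184.  80.] meas [185.  81.] r14 39.10245633472882
50 aligned [193.  62.] meas [194.  63.] r14 37.41408612440797
hole [ 472.54921551 -357.16349386   99.29741541]
68 aligned [632.  90.] meas [638.  92.] r14 40.00510332837504
62 aligned [628.  80.] meas [633.  82.] r14 39.10245633472882
50 aligned [619.  62.] meas [624.  64.] r14 37.41408612440797
```

Call:
carry_out(series=[{"delta_pos":[0,0,-8],"turn":[0,0,0],"hand":0},{"delta_pos":[0,0,-13],"turn":[0,0,0],"hand":0},{"delta_pos":[0,0,-13],"turn":[0,0,0],"hand":0}])

```text
clock: 7.95
eef_pos: [512.4, -344.3, 135.2]
eef_rot: [3.141, 0.0, -1.274]
wrist_force: [0.0, 0.2, -6.3]
finger_gap: 16.0
```

Run:
```python
from h import *
r=read_state();print(r["eef_pos"],r["eef_rot"],r["wrist_force"])
c,a=snap("wrist","w8",(170,180,330,240),5)
zt=r["eef_pos"][2]-50.5
f=lambda u:((u[0]-170+.5)*5-.5,(u[1]-180+.5)*5-.5)
g=lambda x,y:(170+(x+.5)/5-.5,180+(y+.5)/5-.5)
for k,(h,peg) in enumerate((((151,147),(551.77,-332.69)),((660,147),(471.35,-357.06)))):
  Q=plane(c,g(*h),zt); print("hole",Q)
  for z in (68,62,50): print(z,"aligned",np.round(f(proj(c,[Q[0],Q[1],z])),0),"meas",np.round(f(proj(c,[*peg,z])),0), "r14",7*c["intrinsics"][0,0]/(c["pose"][2,3]-z)*5)
```

```text
[ 512.43471582 -344.30609428  135.19935154] [ 3.14126883e+00  4.04178368e-04 -1.27417867e+00] [ 0.01523608  0.19775597 -6.29363823]
hole [ 551.21874603 -332.82227292   84.69935154]
68 aligned [167. 115.] meas [163. 114.] r14 42.40817008955345
62 aligned [172. 104.] meas [169. 104.] r14 41.395196812125604
50 aligned [182.  84.] meas [179.  84.] r14 39.50780796089138
hole [ 471.69518674 -357.05125665   84.69935154]
68 aligned [644. 115.] meas [646. 115.] r14 42.40817008955345
62 aligned [639. 104.] meas [641. 104.] r14 41.395196812125604
50 aligned [629.  84.] meas [631.  84.] r14 39.50780796089138
```

View pics/w8.png

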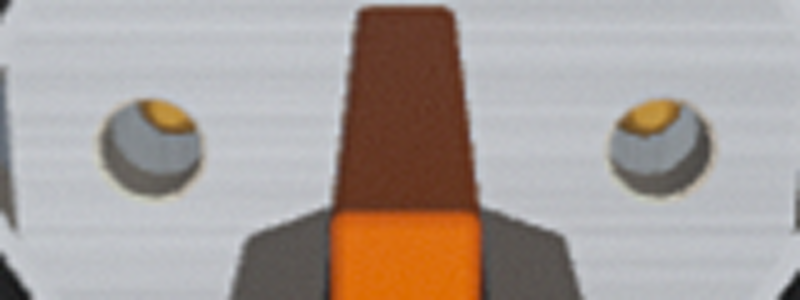

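Call:
carry_out(series=[{"delta_pos":[0,-1.8,0],"turn":[0,0,0],"hand":0},{"delta_pos":[0,-1.8,-4],"turn":[0,0,0],"hand":0},{"delta_pos":[0,-1.8,-8],"turn":[0,0,0],"hand":0},{"delta_pos":[0,-1.8,-8],"turn":[0,0,0],"hand":0}])

```text
clock: 8.5
eef_pos: [512.4, -346.0, 126.9]
eef_rot: [3.141, 0.001, -1.274]
wrist_force: [-0.3, -0.2, -8.5]
finger_gap: 15.7
```

Run:
```python
from h import *
r=read_state();print(r["eef_pos"],r["eef_rot"],r["wrist_force"],r["moment"])
c,a=snap("wrist","w9",(170,180,330,240),5)
zt=r["eef_pos"][2]-50.5
f=lambda u:((u[0]-170+.5)*5-.5,(u[1]-180+.5)*5-.5)
g=lambda x,y:(170+(x+.5)/5-.5,180+(y+.5)/5-.5)
for k,(h,peg) in enumerate((((151,147),(551.77,-332.69)),((660,147),(471.35,-357.06)))):
  Q=plane(c,g(*h),zt); print("hole",Q)
  for z in (68,62,50): print(z,"aligned",np.round(f(proj(c,[Q[0],Q[1],z])),0))
```

```text
[ 512.35561331 -346.02977599  126.91225077] [ 3.14105126e+00  7.27119665e-04 -1.27422568e+00] [-0.33670384 -0.18746449 -8.50607577] [ 0.13300384  0.08871939 -0.04766297]
hole [ 551.12699534 -334.55854708   76.41225077]
68 aligned [159. 130.]
62 aligned [165. 119.]
50 aligned [175.  98.]
hole [ 471.61104356 -358.77562944   76.41225077]
68 aligned [652. 130.]
62 aligned [646. 119.]
50 aligned [636.  98.]
```

View pics/w9.png

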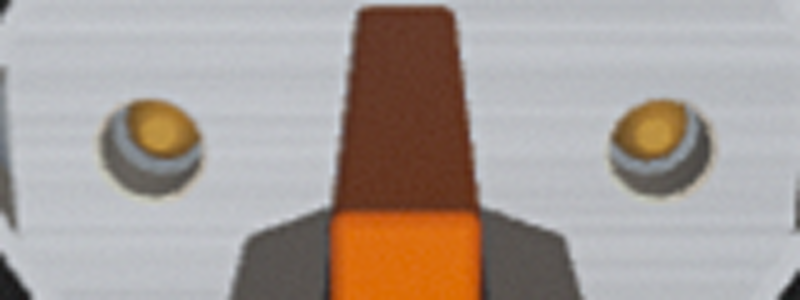

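Call:
carry_out(series=[{"delta_pos":[-0.3,-0.4,-3],"turn":[0,0,0],"hand":0},{"delta_pos":[-0.3,-0.4,-6],"turn":[0,0,0],"hand":0},{"delta_pos":[-0.3,-0.4,-9],"turn":[0,0,0],"hand":0},{"delta_pos":[-0.3,-0.4,-9],"turn":[0,0,0],"hand":0}])

```text
clock: 9.05
eef_pos: [512.2, -346.5, 118.1]
eef_rot: [3.141, 0.0, -1.274]
wrist_force: [0.2, -0.4, -7.4]
finger_gap: 15.9
```

Run:
```python
from h import *
r=read_state();print(r["eef_pos"],r["eef_rot"],r["wrist_force"],r["moment"])
c,a=snap("wrist","w10",(170,180,330,240),5)
```

```text
[ 512.15649763 -346.47350641  118.09519006] [ 3.14127532e+00  4.57504648e-04 -1.27418495e+00] [ 0.2301543  -0.39417232 -7.43313587] [0.06537533 0.1001533  0.00861139]
```

View pics/w10.png

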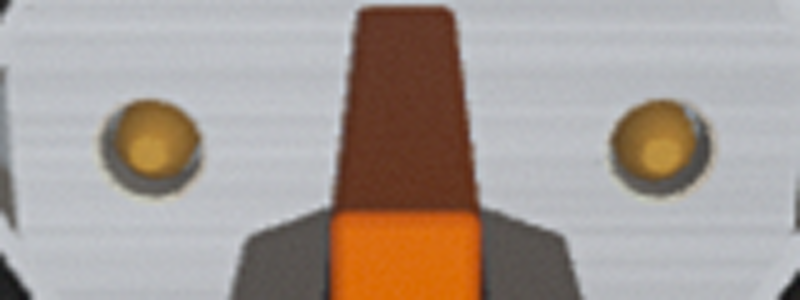

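Call:
carry_out(series=[{"delta_pos":[0,0,-3],"turn":[0,0,0],"hand":0},{"delta_pos":[0,0,-5],"turn":[0,0,0],"hand":0},{"delta_pos":[0,0,-5],"turn":[0,0,0],"hand":0}])

```text
clock: 9.48
eef_pos: [512.2, -346.5, 113.2]
eef_rot: [3.141, 0.0, -1.274]
wrist_force: [1.0, -0.1, -7.1]
finger_gap: 15.8
```

Call:
carry_out(series=[{"delta_pos":[0,0,-1],"turn":[0,0,0],"hand":0},{"delta_pos":[0,0,-2],"turn":[0,0,0],"hand":0},{"delta_pos":[0,0,-2],"turn":[0,0,0],"hand":0}])

```text
clock: 9.85
eef_pos: [512.4, -346.8, 112.5]
eef_rot: [-3.141, -0.001, -1.274]
wrist_force: [-3.8, 0.7, 5.6]
finger_gap: 15.5
```

Call:
carry_out(series=[{"delta_pos":[0,0,0],"turn":[0,0,0],"hand":0.5},{"delta_pos":[0,0,0],"turn":[0,0,0],"hand":0.5},{"delta_pos":[0,0,0],"turn":[0,0,0],"hand":0.5},{"delta_pos":[0,0,20],"turn":[0,0,0],"hand":0.5},{"delta_pos":[0,0,60],"turn":[0,0,0],"hand":0.5},{"delta_pos":[0,0,110],"turn":[0,0,0],"hand":0.5},{"delta_pos":[0,0,140],"turn":[0,0,0],"hand":0.5},{"delta_pos":[0,0,140],"turn":[0,0,0],"hand":0.5}])

```text
clock: 10.85
eef_pos: [512.8, -347.0, 253.7]
eef_rot: [-3.139, -0.003, -1.274]
wrist_force: [0.0, 0.2, -1.0]
finger_gap: 46.9
```

Run:
```python
from h import *
r=read_state();print(r["eef_pos"],r["eef_rot"],r["wrist_force"],r["moment"])
c,a=snap("wrist","w11")
print(fin(c,a,150,150))
```

```text
[ 512.83419137 -346.98965749  253.68850866] [-3.1391356  -0.0034616  -1.27415605] [ 0.04112392  0.19615501 -0.96429589] [ 0.11736781  0.12723367 -0.00330548]
((511.42095947265625, -347.46044921875), array([ 511.75575416, -348.23274531]), (14.560928344726562, 47.381526947021484), np.float32(-73.41024), 687)
```

View pics/w11.png

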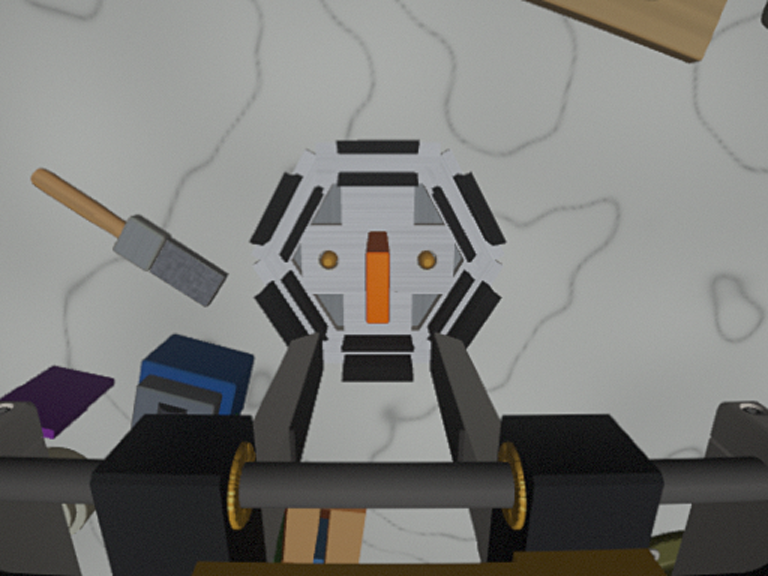

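Call:
carry_out(series=[{"delta_pos":[3,18,0],"turn":[0,0,0.18],"hand":0.35},{"delta_pos":[7,37,0],"turn":[0,0,0.36],"hand":0.35},{"delta_pos":[10,56,0],"turn":[0,0,0.54],"hand":0.35},{"delta_pos":[14,75,0],"turn":[0,0,0.72],"hand":0.35},{"delta_pos":[17,94,0],"turn":[0,0,0.9],"hand":0.35},{"delta_pos":[21,113,0],"turn":[0,0,1.08],"hand":0.35},{"delta_pos":[24,132,0],"turn":[0,0,1.26],"hand":0.35},{"delta_pos":[28,151,0],"turn":[0,0,1.44],"hand":0.35}])

```text
clock: 11.9
eef_pos: [539.9, -194.8, 249.5]
eef_rot: [-3.14, 0.002, 0.172]
wrist_force: [-0.8, -0.5, -0.4]
finger_gap: 32.9
```

Call:
carry_out(series=[{"delta_pos":[4,22,0],"turn":[0,0,0.18],"hand":0.35},{"delta_pos":[8,44,0],"turn":[0,0,0.36],"hand":0.35},{"delta_pos":[12,67,0],"turn":[0,0,0.54],"hand":0.35},{"delta_pos":[16,89,0],"turn":[0,0,0.72],"hand":0.35},{"delta_pos":[20,111,0],"turn":[0,0,0.9],"hand":0.35},{"delta_pos":[24,133,0],"turn":[0,0,1.08],"hand":0.35},{"delta_pos":[28,156,0],"turn":[0,0,1.26],"hand":0.35},{"delta_pos":[32,178,0],"turn":[0,0,1.44],"hand":0.35}])

```text
clock: 12.9
eef_pos: [571.9, -16.7, 249.5]
eef_rot: [-3.139, -0.0, 1.612]
wrist_force: [0.5, -1.4, 0.1]
finger_gap: 33.0
```

Call:
carry_out(series=[{"delta_pos":[0,0,0],"turn":[0,0,0.14],"hand":0.35},{"delta_pos":[0,0,0],"turn":[0,0,0.14],"hand":0.35}])

```text
clock: 13.15
eef_pos: [571.9, -17.4, 249.8]
eef_rot: [-3.139, -0.001, 1.745]
wrist_force: [-0.2, 0.1, -0.0]
finger_gap: 32.7
```

Run:
```python
from h import *
r=read_state();print(r["eef_pos"],r["eef_rot"],r["finger_gap"])
c,a=snap("wrist","w12"); np.save("w12.npy",a); np.save("w12p.npy",c["pose"])
```

```text
[571.86567296 -17.3620269  249.81454441] [-3.13926488e+00 -6.14059069e-04  1.74529474e+00] 32.72655541016076
```

View pics/w12.png

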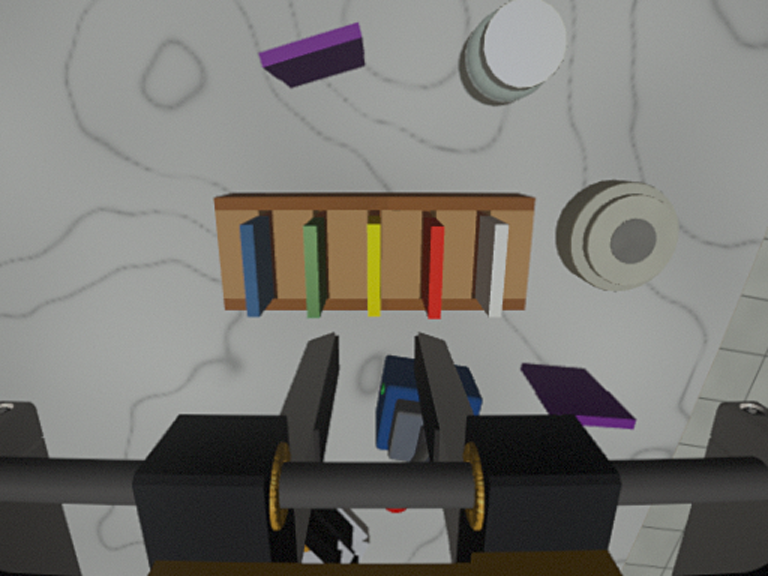

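```bash
cat >> h.py <<'E'
RNG={"blue":((100,110,90),(118,255,255)),"green":((50,60,90),(75,255,255)),"yellow":((25,120,150),(34,255,255)),"red":((0,150,150),(6,255,255)),"white":((0,0,205),(180,40,255))}
def topface(c,im,col,z,roi):
    x0,y0,x1,y1=roi; lo,hi=RNG[col]
    hsv=cv2.cvtColor(im,cv2.COLOR_RGB2HSV); m=cv2.inRange(hsv,np.array(lo),np.array(hi))
    k=np.zeros_like(m);k[y0:y1,x0:x1]=1;m=m*k
    n,l,s,ce=cv2.connectedComponentsWithStats(m); i=1+np.argmax(s[1:,4]); pts=np.argwhere(l==i)[:,::-1].astype(float)
    W=np.array([plane(c,p,z)[:2] for p in pts]); (x,y),(w,h),an=cv2.minAreaRect(W.astype(np.float32))
    b=cv2.boxPoints(((x,y),(w,h),an)); e=b[1]-b[0];f=b[2]-b[1]; L=e if e@e>f@f else f
    return np.array([x,y]).round(1),np.round((w,h),1),round(float(np.degrees(np.arctan2(L[1],L[0])))%180,1),s[i]
E
python3 - <<'E'
from h import *
a=np.load("w12.npy");c=get_calibration("wrist"); print(np.abs(c["pose"]-np.load("w12p.npy")).max())
for k,(u,v) in {"blue":(166,185),"green":(209,185),"yellow":(249,185),"red":(289,185),"white":(332,185)}.items():
    print(k,cv2.cvtColor(a,cv2.COLOR_RGB2HSV)[v,[u-4,u,u+4]].tolist(),topface(c,a,k,110,(140,135,360,225)))
E
```

```text
0.30430903259804154
blue [[6, 42, 122], [105, 135, 121], [104, 121, 105]] (array([478.2, -32.7]), array([ 8.9, 68.6]), 99.9, array([160, 150,  13,  61, 486], dtype=int32))
green [[55, 84, 136], [51, 90, 136], [45, 78, 39]] (array([523.5, -25.5]), array([ 8.7, 69.6]), 99.5, array([203, 150,  10,  62, 479], dtype=int32))
yellow [[29, 208, 173], [30, 220, 181], [28, 194, 146]] (array([568. , -17.2]), array([ 9.7, 68.3]), 99.9, array([244, 150,  10,  61, 522], dtype=int32))
red [[4, 180, 71], [2, 207, 185], [2, 208, 184]] (array([613.9, -11. ]), array([ 9.3, 69.7]), 100.0, array([286, 151,  10,  62, 511], dtype=int32))Traceback (most recent call last):
  File "<stdin>", line 4, in <module>
  File "h.py", line 40, in topface
    n,l,s,ce=cv2.connectedComponentsWithStats(m); i=1+np.argmax(s[1:,4]); pts=np.argwhere(l==i)[:,::-1].astype(float)
                                                      ~~~~~~~~~^^^^^^^^^
    return _wrapfunc(a, 'argmax', axis=axis, out=out, **kwds)
    return bound(*args, **kwds)
ValueError: attempt to get argmax of an empty sequence
```

Call:
carry_out(series=[{"delta_pos":[-50,-8,0],"turn":[0,0,0],"hand":0.35},{"delta_pos":[-93.5,-15.3,-20],"turn":[0,0,0],"hand":0.35},{"delta_pos":[-93.5,-15.3,-60],"turn":[0,0,0],"hand":0.35},{"delta_pos":[-93.5,-15.3,-100],"turn":[0,0,0],"hand":0.35},{"delta_pos":[-93.5,-15.3,-120],"turn":[0,0,0],"hand":0.35},{"delta_pos":[-93.5,-15.3,-120],"turn":[0,0,0],"hand":0.35}])

```text
clock: 13.95
eef_pos: [477.8, -33.0, 130.0]
eef_rot: [-3.139, -0.001, 1.743]
wrist_force: [-0.0, -0.1, 0.9]
finger_gap: 33.1
```

Run:
```python
from h import *
r=read_state();print(r["eef_pos"],r["eef_rot"],r["finger_gap"])
c,a=snap("wrist","w13")
print(topface(c,a,"blue",110,(180,130,340,300)))
```

```text
[477.83803559 -32.98167973 130.04518184] [-3.13855286e+00 -1.01432438e-03  1.74272566e+00] 33.10088748247317
(array([477.5, -32.4]), array([ 8.3, 68.6]), 100.2, array([ 246,  176,   13,   90, 1072], dtype=int32))
```

View pics/w13.png

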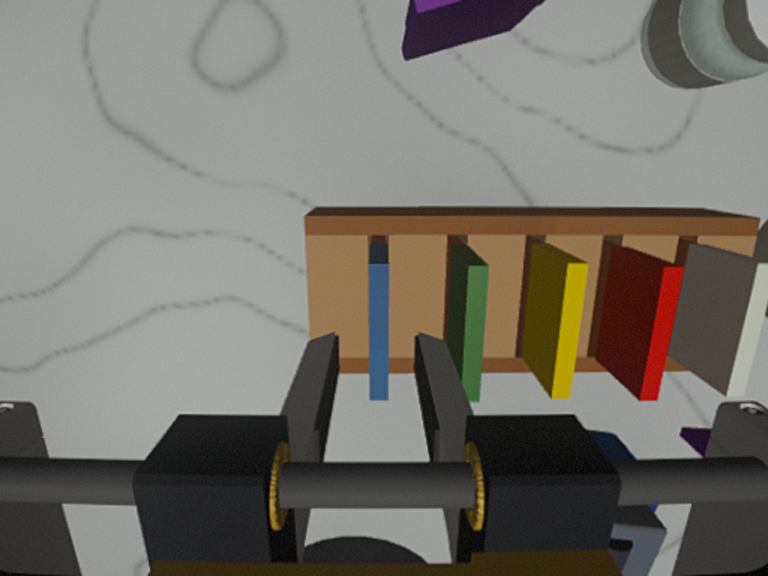

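Call:
carry_out(series=[{"delta_pos":[0,0.5,-30],"turn":[0,0,0],"hand":0.35},{"delta_pos":[0,0.5,-60],"turn":[0,0,0],"hand":0.35},{"delta_pos":[0,0.5,-60],"turn":[0,0,0],"hand":0.35},{"delta_pos":[0,0.5,-60],"turn":[0,0,0],"hand":0},{"delta_pos":[0,0.5,-60],"turn":[0,0,0],"hand":0},{"delta_pos":[0,0.5,-60],"turn":[0,0,0],"hand":0},{"delta_pos":[0,0.5,-60],"turn":[0,0,0],"hand":0},{"delta_pos":[0,0.5,-60],"turn":[0,0,0],"hand":0}], squeeze=25)

```text
clock: 15.0
eef_pos: [479.3, -32.4, 72.4]
eef_rot: [3.14, 0.0, 1.746]
wrist_force: [-2.0, 1.1, 7.2]
finger_gap: 9.1
```

Call:
carry_out(series=[{"delta_pos":[0,0,20],"turn":[0,0,0],"hand":0},{"delta_pos":[0,0,50],"turn":[0,0,0],"hand":0},{"delta_pos":[0,0,90],"turn":[0,0,0],"hand":0},{"delta_pos":[0,0,130],"turn":[0,0,0],"hand":0},{"delta_pos":[0,0,150],"turn":[0,0,0],"hand":0},{"delta_pos":[0,0,150],"turn":[0,0,0],"hand":0}])

```text
clock: 15.75
eef_pos: [479.1, -32.4, 222.6]
eef_rot: [3.139, 0.001, 1.746]
wrist_force: [-0.3, -0.4, -1.2]
finger_gap: 9.0
```

Run:
```python
from h import *
r=read_state();print(r["eef_pos"],r["eef_rot"],r["finger_gap"],r["wrist_force"])
c,a=snap("wrist","w14"); z=r["eef_pos"][2]+40
print(topface(c,a,"blue",z,(180,130,340,360)))
```

```text
[479.14182666 -32.4298947  222.55579466] [3.13921871e+00 7.81385540e-04 1.74576156e+00] 9.027561760147991 [-0.26856549 -0.38344975 -1.18957182]
(array([476.5, -27.4]), array([ 9.2, 60.4]), 100.5, array([ 242,  203,   18,  105, 1775], dtype=int32))
```

View pics/w14.png

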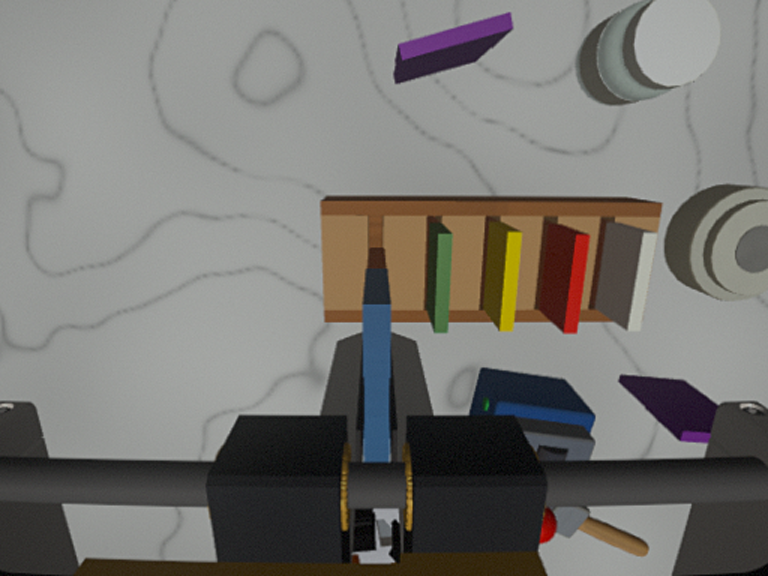

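Call:
carry_out(series=[{"delta_pos":[10,-35,25],"turn":[0,0,-0.1],"hand":0},{"delta_pos":[28,-85,30],"turn":[0,0,-0.2],"hand":0},{"delta_pos":[48,-140,30],"turn":[0,0,-0.3],"hand":0},{"delta_pos":[67,-197,30],"turn":[0,0,-0.407],"hand":0},{"delta_pos":[86,-254,30],"turn":[0,0,-0.407],"hand":0},{"delta_pos":[102,-308,25],"turn":[0,0,-0.407],"hand":0},{"delta_pos":[110.5,-332.3,0],"turn":[0,0,-0.407],"hand":0},{"delta_pos":[110.5,-332.3,-30],"turn":[0,0,-0.407],"hand":0}])

```text
clock: 16.8
eef_pos: [588.8, -366.3, 187.8]
eef_rot: [-3.139, -0.001, 1.337]
wrist_force: [-0.5, 0.1, -1.7]
finger_gap: 8.3
```

Call:
carry_out(series=[{"delta_pos":[0,0,-17],"turn":[0,0,0],"hand":0},{"delta_pos":[0,0,-17],"turn":[0,0,0],"hand":0}])

```text
clock: 17.05
eef_pos: [588.8, -364.1, 172.8]
eef_rot: [-3.139, -0.001, 1.339]
wrist_force: [0.0, 0.2, -2.1]
finger_gap: 9.1
```

Run:
```python
from h import *
r=read_state();print(r["eef_pos"],r["eef_rot"],r["finger_gap"],r["wrist_force"])
c,a=snap("wrist","w15")
```

```text
[ 588.83932594 -364.07634715  172.80404246] [-3.13888145e+00 -1.05263651e-03  1.33911464e+00] 9.13600935499847 [ 0.04724604  0.21806892 -2.09597205]
```

View pics/w15.png

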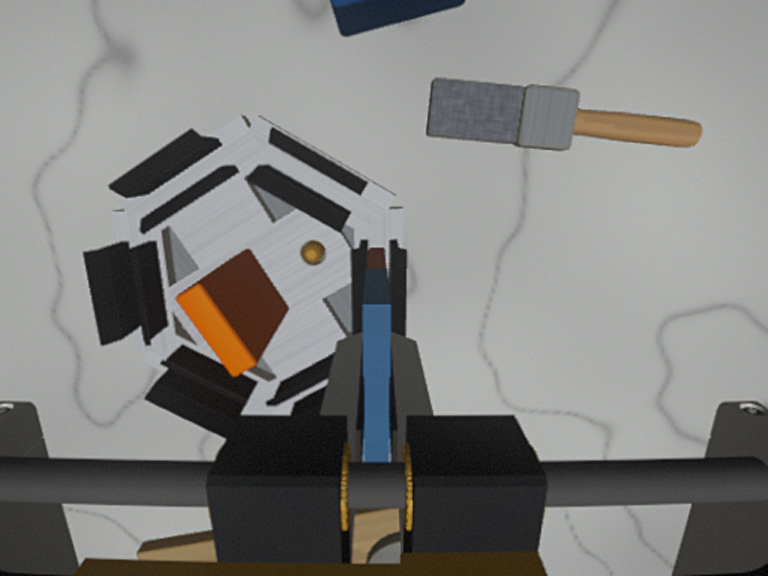

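Call:
carry_out(series=[{"delta_pos":[0,0,-15],"turn":[0,0,0],"hand":0},{"delta_pos":[0,0,-30],"turn":[0,0,0],"hand":0},{"delta_pos":[0,0,-42],"turn":[0,0,0],"hand":0},{"delta_pos":[0,0,-47],"turn":[0,0,0],"hand":0},{"delta_pos":[0,0,-49],"turn":[0,0,0],"hand":0},{"delta_pos":[0,0,-49],"turn":[0,0,0],"hand":0}])

```text
clock: 17.85
eef_pos: [589.4, -364.8, 125.7]
eef_rot: [3.141, 0.0, 1.339]
wrist_force: [-0.7, 0.1, -2.3]
finger_gap: 9.2
```

Run:
```python
from h import *
r=read_state();print(r["eef_pos"],r["eef_rot"],r["finger_gap"],r["wrist_force"])
c,a=snap("wrist","w16",(200,120,300,250),4.5)
```

```text
[ 589.38628622 -364.78119858  125.72845715] [3.14113107e+00 1.85789323e-04 1.33877125e+00] 9.22587168105209 [-0.74263746  0.05852715 -2.3359736 ]
```

View pics/w16.png

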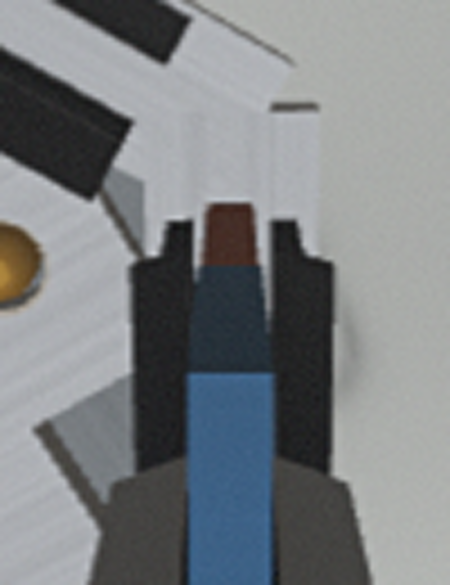

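Call:
carry_out(series=[{"delta_pos":[0,0,-1],"turn":[0,0,0],"hand":0},{"delta_pos":[0,0,-2],"turn":[0,0,0],"hand":0},{"delta_pos":[0,0,-2],"turn":[0,0,0],"hand":0}])

```text
clock: 18.27
eef_pos: [589.5, -364.8, 124.5]
eef_rot: [3.141, 0.0, 1.339]
wrist_force: [-1.5, 0.9, 5.9]
finger_gap: 8.8
```

Call:
carry_out(series=[{"delta_pos":[0,0,0],"turn":[0,0,0],"hand":0.35},{"delta_pos":[0,0,0],"turn":[0,0,0],"hand":0.35},{"delta_pos":[0,0,0],"turn":[0,0,0],"hand":0.35},{"delta_pos":[0,0,30],"turn":[0,0,0],"hand":0.35},{"delta_pos":[0,0,75],"turn":[0,0,0],"hand":0.35},{"delta_pos":[0,0,110],"turn":[0,0,0],"hand":0.35},{"delta_pos":[0,0,125],"turn":[0,0,0],"hand":0.35},{"delta_pos":[0,0,125],"turn":[0,0,0],"hand":0.35}])

```text
clock: 19.27
eef_pos: [589.4, -364.7, 248.4]
eef_rot: [3.141, 0.0, 1.339]
wrist_force: [0.4, -0.5, 0.2]
finger_gap: 32.9
```

Run:
```python
from h import *
r=read_state();print(r["eef_pos"],r["eef_rot"],r["finger_gap"],r["wrist_force"])
c,a=snap("wrist","w17")
print(fin(c,a,150,150))
print(topface(c,a,"blue",162,(180,120,340,280)))
```

```text
[ 589.36428064 -364.74288067  248.38728397] [3.14108347e+00 1.76877566e-04 1.33882099e+00] 32.900135048750364 [ 0.42494178 -0.46772144  0.21735345]
((510.7364807128906, -345.9999694824219), array([ 511.51546205, -345.25633955]), (16.243207931518555, 48.165008544921875), np.float32(-72.80169), 698)
(array([ 588.1, -364.6]), array([69.1,  8.7]), 76.6, array([246, 159,  10,  72, 683], dtype=int32))
```

View pics/w17.png

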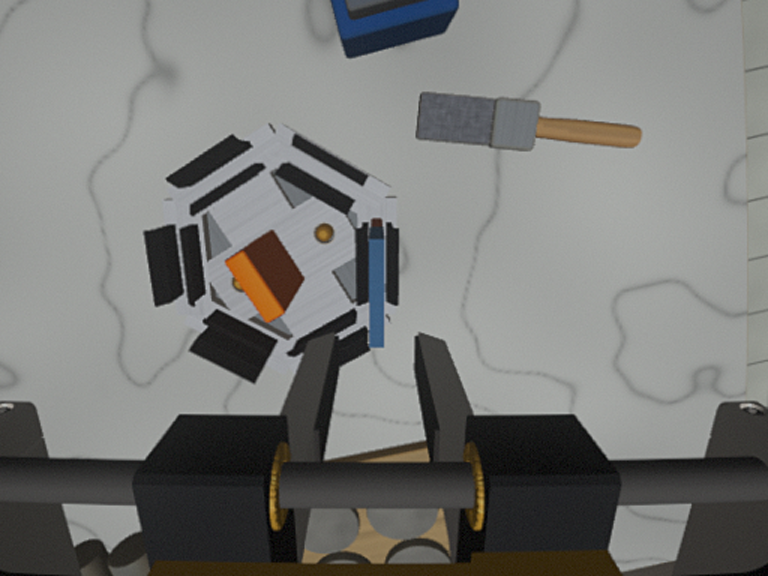

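Call:
carry_out(series=[{"delta_pos":[-10,50,5],"turn":[0,0,0.1],"hand":0.35},{"delta_pos":[-21,107,5],"turn":[0,0,0.2],"hand":0.35},{"delta_pos":[-32,165,5],"turn":[0,0,0.3],"hand":0.35},{"delta_pos":[-43,222,5],"turn":[0,0,0.406],"hand":0.35},{"delta_pos":[-54,280,0],"turn":[0,0,0.406],"hand":0.35},{"delta_pos":[-65,334,-20],"turn":[0,0,0.406],"hand":0.35},{"delta_pos":[-65.9,339.2,-70],"turn":[0,0,0.406],"hand":0.35},{"delta_pos":[-65.9,339.2,-118],"turn":[0,0,0.406],"hand":0.35}])

```text
clock: 20.32
eef_pos: [522.3, -24.4, 127.7]
eef_rot: [-3.14, -0.0, 1.746]
wrist_force: [0.8, -0.3, 0.2]
finger_gap: 33.2
```

Call:
carry_out(series=[{"delta_pos":[0,0,0],"turn":[0,0,0],"hand":0.35},{"delta_pos":[0,0,0],"turn":[0,0,0],"hand":0.35}])

```text
clock: 20.58
eef_pos: [523.8, -25.7, 131.6]
eef_rot: [3.141, 0.0, 1.745]
wrist_force: [0.6, 1.1, 0.6]
finger_gap: 32.8
```

Run:
```python
from h import *
r=read_state();print(r["eef_pos"],r["eef_rot"],r["finger_gap"],r["wrist_force"])
c,a=snap("wrist","w18")
print(topface(c,a,"green",110,(180,130,340,300)),topface(c,a,"yellow",110,(180,130,440,300)))
```

```text
[523.82109867 -25.67276973 131.6024202 ] [3.14083901e+00 2.30171636e-04 1.74456406e+00] 32.79064006450389 [0.55042016 1.07188568 0.56241028]
(array([523. , -25.8]), array([ 8.3, 69.1]), 100.2, array([ 245,  176,   13,   90, 1081], dtype=int32)) (array([567.8, -16.5]), array([ 9.6, 69. ]), 99.9, array([ 307,  174,   18,   90, 1151], dtype=int32))
```

View pics/w18.png

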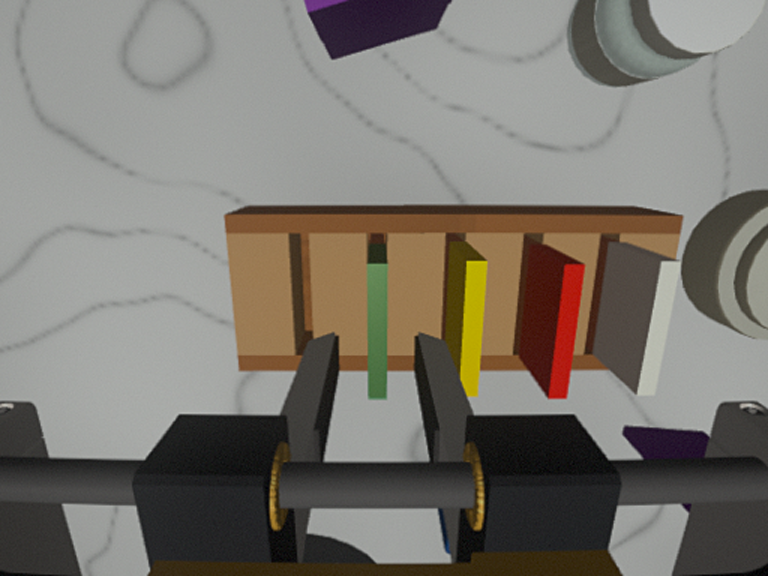

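Call:
carry_out(series=[{"delta_pos":[-0.4,0,-30],"turn":[0,0,0],"hand":0.35},{"delta_pos":[-0.4,0,-59],"turn":[0,0,0],"hand":0.35},{"delta_pos":[-0.4,0,-59],"turn":[0,0,0],"hand":0.35},{"delta_pos":[-0.4,0,-59],"turn":[0,0,0],"hand":0},{"delta_pos":[-0.4,0,-59],"turn":[0,0,0],"hand":0},{"delta_pos":[-0.4,0,-59],"turn":[0,0,0],"hand":0},{"delta_pos":[-0.4,0,-59],"turn":[0,0,0],"hand":0},{"delta_pos":[-0.4,0,-59],"turn":[0,0,0],"hand":0}], squeeze=25)

```text
clock: 21.62
eef_pos: [523.5, -25.5, 72.5]
eef_rot: [3.14, 0.0, 1.745]
wrist_force: [-1.1, 0.1, 6.2]
finger_gap: 8.9
```

Call:
carry_out(series=[{"delta_pos":[0,0,20],"turn":[0,0,0],"hand":0},{"delta_pos":[0,0,60],"turn":[0,0,0],"hand":0},{"delta_pos":[0,0,110],"turn":[0,0,0],"hand":0},{"delta_pos":[0,0,155],"turn":[0,0,0],"hand":0},{"delta_pos":[0,0,180],"turn":[0,0,0],"hand":0},{"delta_pos":[0,0,180],"turn":[0,0,0],"hand":0}])

```text
clock: 22.38
eef_pos: [523.4, -25.5, 252.9]
eef_rot: [3.139, 0.001, 1.745]
wrist_force: [-0.1, -0.3, -2.5]
finger_gap: 8.6
```

Run:
```python
from h import *
r=read_state();print(r["eef_pos"],r["eef_rot"],r["finger_gap"],r["joints"])
```

```text
[523.41376629 -25.53195727 252.88282393] [3.13864605e+00 9.02001516e-04 1.74477579e+00] 8.583590381091778 [-1.18633378e-01  2.06472236e-01  1.52708442e+00 -1.38870525e-05
  1.40495446e+00 -2.92611904e-01]
```

Call:
carry_out(series=[{"delta_pos":[-8,-45,0],"turn":[0,0,0.13],"hand":0},{"delta_pos":[-18,-100,0],"turn":[0,0,0.26],"hand":0},{"delta_pos":[-28,-158,0],"turn":[0,0,0.39],"hand":0},{"delta_pos":[-38,-216,0],"turn":[0,0,0.52],"hand":0},{"delta_pos":[-48,-274,0],"turn":[0,0,0.641],"hand":0},{"delta_pos":[-58,-332,0],"turn":[0,0,0.641],"hand":0},{"delta_pos":[-66.5,-379,-20],"turn":[0,0,0.641],"hand":0},{"delta_pos":[-66.5,-379,-60],"turn":[0,0,0.641],"hand":0}])

```text
clock: 23.38
eef_pos: [455.1, -407.3, 189.2]
eef_rot: [-3.141, -0.0, 2.382]
wrist_force: [-0.3, 0.5, -2.2]
finger_gap: 9.0
```

Call:
carry_out(series=[{"delta_pos":[0,0,-19],"turn":[0,0,0],"hand":0},{"delta_pos":[0,0,-19],"turn":[0,0,0],"hand":0}])

```text
clock: 23.62
eef_pos: [455.6, -403.7, 169.5]
eef_rot: [3.141, -0.005, 2.386]
wrist_force: [0.4, -0.1, -1.0]
finger_gap: 8.6
```

Run:
```python
from h import *
r=read_state();print(r["eef_pos"],r["eef_rot"],r["finger_gap"],r["joints"])
c,a=snap("wrist","w20")
```

```text
[ 455.57934828 -403.72065374  169.52898621] [ 3.14146719 -0.004905    2.38565168] 8.600069463457958 [-7.85275341e-01  4.62540245e-01  1.38274296e+00 -1.91462344e-05
  1.30121602e+00 -1.60012524e+00]
```

View pics/w20.png

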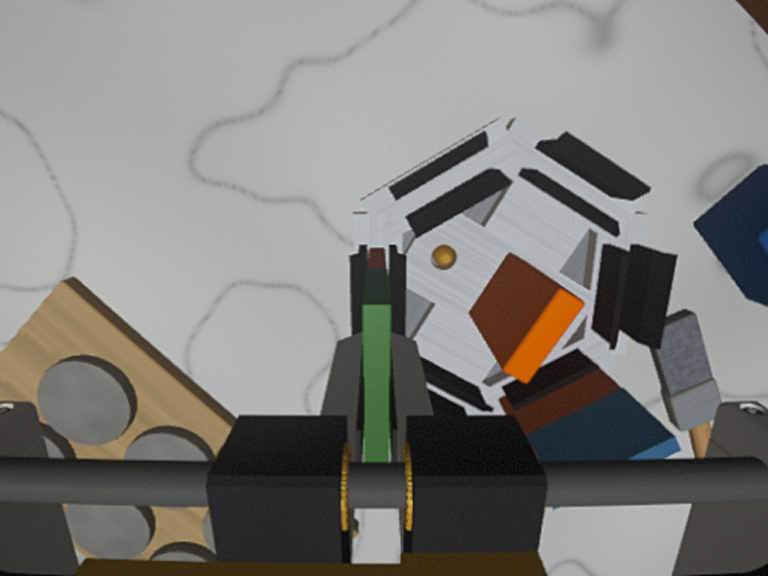

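Call:
carry_out(series=[{"delta_pos":[0,0,-15],"turn":[0,0,0],"hand":0},{"delta_pos":[0,0,-32],"turn":[0,0,0],"hand":0},{"delta_pos":[0,0,-44],"turn":[0,0,0],"hand":0},{"delta_pos":[0,0,-44],"turn":[0,0,0],"hand":0},{"delta_pos":[0,0,-44],"turn":[0,0,0],"hand":0}])

```text
clock: 24.3
eef_pos: [456.6, -404.6, 128.9]
eef_rot: [-3.142, 0.001, 2.386]
wrist_force: [-0.3, 0.4, 0.4]
finger_gap: 8.4
```

Run:
```python
from h import *
r=read_state();print(r["eef_pos"],r["eef_rot"],r["finger_gap"],r["wrist_force"])
c,a=snap("wrist","w21",(200,120,300,250),4.5)
```

```text
[ 456.64489131 -404.62927864  128.86193584] [-3.14154820e+00  6.54213061e-04  2.38584216e+00] 8.383491055888364 [-0.30348395  0.3964537   0.36359946]
```

View pics/w21.png

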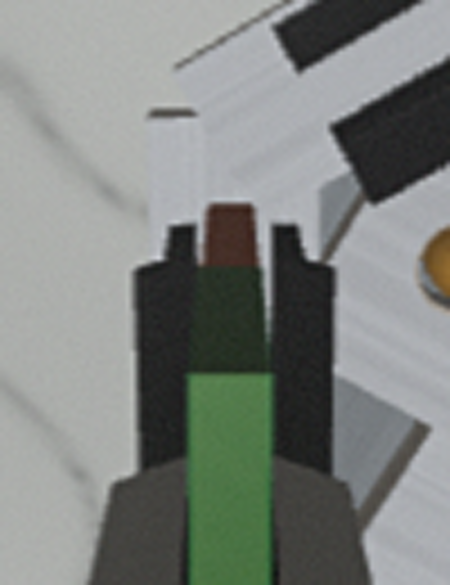

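Call:
carry_out(series=[{"delta_pos":[0,0,-3],"turn":[0,0,0],"hand":0},{"delta_pos":[0,0,-5],"turn":[0,0,0],"hand":0},{"delta_pos":[0,0,-5],"turn":[0,0,0],"hand":0},{"delta_pos":[0,0,-5],"turn":[0,0,0],"hand":0}])

```text
clock: 24.85
eef_pos: [456.7, -404.7, 124.4]
eef_rot: [-3.142, 0.001, 2.386]
wrist_force: [-1.6, 2.3, 6.6]
finger_gap: 8.9
```

Call:
carry_out(series=[{"delta_pos":[0,0,0],"turn":[0,0,0],"hand":0.35},{"delta_pos":[0,0,0],"turn":[0,0,0],"hand":0.35},{"delta_pos":[0,0,0],"turn":[0,0,0],"hand":0.35},{"delta_pos":[0,0,30],"turn":[0,0,0],"hand":0.35},{"delta_pos":[0,0,75],"turn":[0,0,0],"hand":0.35},{"delta_pos":[0,0,110],"turn":[0,0,0],"hand":0.35},{"delta_pos":[0,0,125],"turn":[0,0,0],"hand":0.35},{"delta_pos":[0,0,125],"turn":[0,0,0],"hand":0.35}])

```text
clock: 25.85
eef_pos: [456.5, -404.5, 248.3]
eef_rot: [-3.142, 0.0, 2.386]
wrist_force: [-0.4, 0.0, -0.4]
finger_gap: 33.0
```

Run:
```python
from h import *
r=read_state();print(r["eef_pos"],r["eef_rot"],r["finger_gap"],r["wrist_force"])
c,a=snap("wrist","w22")
print(fin(c,a,150,150))
print(topface(c,a,"green",162,(180,120,340,280)))
```

```text
[ 456.54532375 -404.53967075  248.34204486] [-3.14158595e+00  4.99536060e-04  2.38581489e+00] 33.018337037569545 [-0.41521527  0.0359956  -0.43937382]
((510.98455810546875, -346.1379699707031), array([ 509.85994554, -346.02862076]), (16.984783172607422, 48.53559494018555), np.float32(-73.224655), 724)
(array([ 455.5, -405.5]), array([ 8.5, 69.3]), 136.9, array([246, 160,  10,  72, 691], dtype=int32))
```

View pics/w22.png

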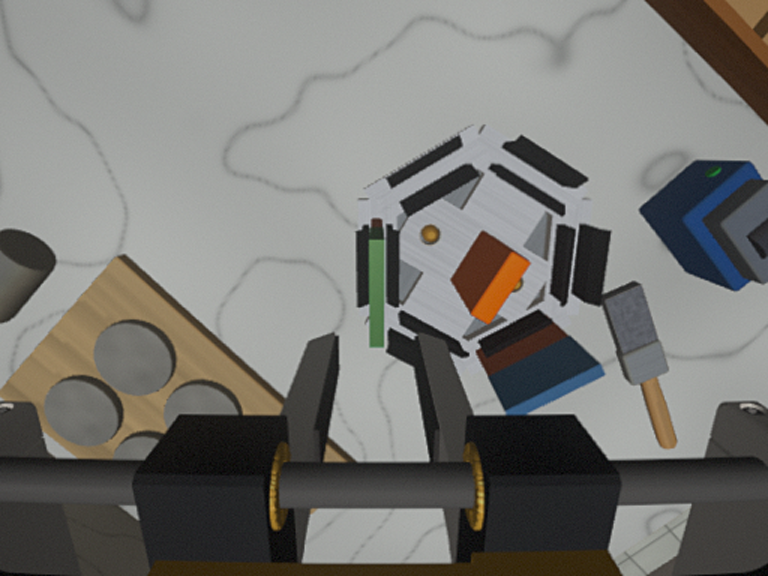

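Call:
carry_out(series=[{"delta_pos":[12,45,5],"turn":[0,0,-0.11],"hand":0.35},{"delta_pos":[28,100,5],"turn":[0,0,-0.22],"hand":0.35},{"delta_pos":[44,156,5],"turn":[0,0,-0.33],"hand":0.35},{"delta_pos":[60,212,5],"turn":[0,0,-0.44],"hand":0.35},{"delta_pos":[76,268,0],"turn":[0,0,-0.55],"hand":0.35},{"delta_pos":[92,324,0],"turn":[0,0,-0.641],"hand":0.35},{"delta_pos":[107,376,-20],"turn":[0,0,-0.641],"hand":0.35},{"delta_pos":[111.4,387.7,-70],"turn":[0,0,-0.641],"hand":0.35}])

```text
clock: 26.9
eef_pos: [568.5, -13.9, 177.4]
eef_rot: [3.14, 0.0, 1.748]
wrist_force: [0.9, -0.6, -0.3]
finger_gap: 32.9
```

Call:
carry_out(series=[{"delta_pos":[0,0,-46],"turn":[0,0,0],"hand":0.35},{"delta_pos":[0,0,-46],"turn":[0,0,0],"hand":0.35},{"delta_pos":[0,0,-46],"turn":[0,0,0],"hand":0.35}])

```text
clock: 27.28
eef_pos: [568.3, -17.0, 133.7]
eef_rot: [3.141, 0.0, 1.744]
wrist_force: [0.0, 0.0, 0.7]
finger_gap: 32.9
```

Run:
```python
from h import *
r=read_state();print(r["eef_pos"],r["eef_rot"],r["finger_gap"],r["wrist_force"])
c,a=snap("wrist","w23")
print(topface(c,a,"yellow",110,(180,130,340,300)),topface(c,a,"red",110,(180,130,440,300)))
```

```text
[568.31049237 -17.04612381 133.65421602] [3.14063597e+00 2.62955395e-04 1.74444506e+00] 32.9253561747005 [0.03245577 0.02719319 0.74440036]
(array([568.1, -16.7]), array([ 9.8, 68.9]), 100.2, array([ 245,  175,   15,   89, 1176], dtype=int32)) (array([613.5, -10.5]), array([ 9.6, 69.3]), 100.0, array([ 307,  177,   18,   89, 1116], dtype=int32))
```

View pics/w23.png

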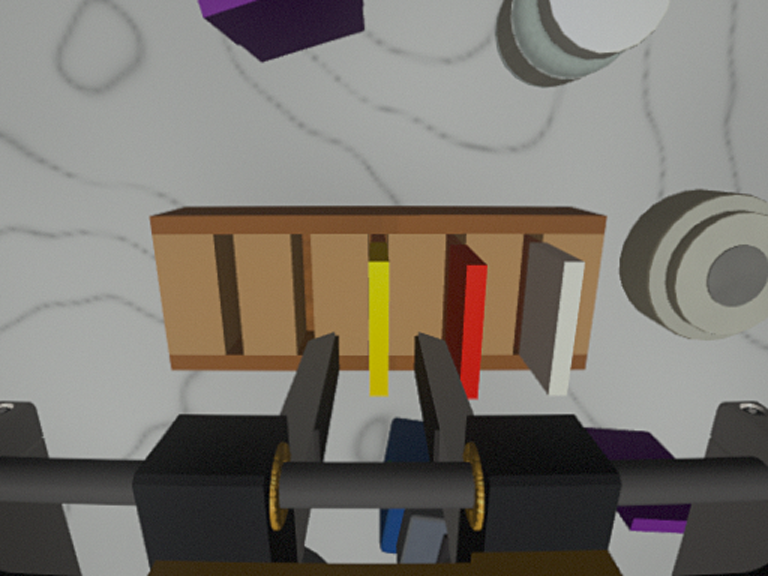

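Call:
carry_out(series=[{"delta_pos":[0,0.3,-30],"turn":[0,0,0],"hand":0.35},{"delta_pos":[0,0.3,-61],"turn":[0,0,0],"hand":0.35},{"delta_pos":[0,0.3,-61],"turn":[0,0,0],"hand":0.35},{"delta_pos":[0,0.3,-61],"turn":[0,0,0],"hand":0},{"delta_pos":[0,0.3,-61],"turn":[0,0,0],"hand":0},{"delta_pos":[0,0.3,-61],"turn":[0,0,0],"hand":0},{"delta_pos":[0,0.3,-61],"turn":[0,0,0],"hand":0},{"delta_pos":[0,0.3,-61],"turn":[0,0,0],"hand":0}], squeeze=25)

```text
clock: 28.32
eef_pos: [568.3, -16.5, 72.6]
eef_rot: [3.14, 0.0, 1.745]
wrist_force: [-1.4, 0.5, 6.7]
finger_gap: 8.6
```

Call:
carry_out(series=[{"delta_pos":[0,0,20],"turn":[0,0,0],"hand":0},{"delta_pos":[0,0,60],"turn":[0,0,0],"hand":0},{"delta_pos":[0,0,110],"turn":[0,0,0],"hand":0},{"delta_pos":[0,0,155],"turn":[0,0,0],"hand":0},{"delta_pos":[0,0,180],"turn":[0,0,0],"hand":0},{"delta_pos":[0,0,180],"turn":[0,0,0],"hand":0}])

```text
clock: 29.08
eef_pos: [568.3, -16.5, 253.0]
eef_rot: [3.138, 0.001, 1.745]
wrist_force: [-0.2, -0.7, -2.3]
finger_gap: 9.2
```

Run:
```python
from h import *
r=read_state();print(r["eef_pos"],r["eef_rot"],r["finger_gap"],r["joints"])
```

```text
[568.3283615  -16.50936068 253.04285251] [3.13844112e+00 8.48304843e-04 1.74479090e+00] 9.234553671809154 [-9.34646294e-02  3.08498498e-01  1.39944556e+00  1.48998593e-05
  1.43038492e+00 -2.67462602e-01]
```

Call:
carry_out(series=[{"delta_pos":[-15,-35,0],"turn":[0,0,-0.1],"hand":0},{"delta_pos":[-37,-85,0],"turn":[0,0,-0.2],"hand":0},{"delta_pos":[-59,-137,0],"turn":[0,0,-0.3],"hand":0},{"delta_pos":[-81,-189,0],"turn":[0,0,-0.406],"hand":0},{"delta_pos":[-103,-240,0],"turn":[0,0,-0.406],"hand":0},{"delta_pos":[-124,-288,0],"turn":[0,0,-0.406],"hand":0},{"delta_pos":[-134.3,-311.4,-20],"turn":[0,0,-0.406],"hand":0},{"delta_pos":[-134.3,-311.4,-60],"turn":[0,0,-0.406],"hand":0}])

```text
clock: 30.08
eef_pos: [432.6, -329.5, 189.9]
eef_rot: [3.141, 0.0, 1.336]
wrist_force: [1.3, -0.2, -1.7]
finger_gap: 9.1
```

Call:
carry_out(series=[{"delta_pos":[0,0,-19],"turn":[0,0,0],"hand":0},{"delta_pos":[0,0,-19],"turn":[0,0,0],"hand":0},{"delta_pos":[0,0,-19],"turn":[0,0,0],"hand":0}])

```text
clock: 30.45
eef_pos: [433.7, -327.9, 172.8]
eef_rot: [3.141, 0.0, 1.339]
wrist_force: [0.3, -0.7, -1.5]
finger_gap: 9.1
```

Run:
```python
from h import *
r=read_state();print(r["eef_pos"],r["eef_rot"],r["finger_gap"],r["joints"])
c,a=snap("wrist","w24")
```

```text
[ 433.69314376 -327.89052749  172.75481008] [3.14136926e+00 1.12222437e-04 1.33893667e+00] 9.09792865143691 [-7.14727749e-01  3.14410274e-01  1.58033003e+00  4.57434159e-06
  1.24660238e+00 -4.82869563e-01]
```

View pics/w24.png

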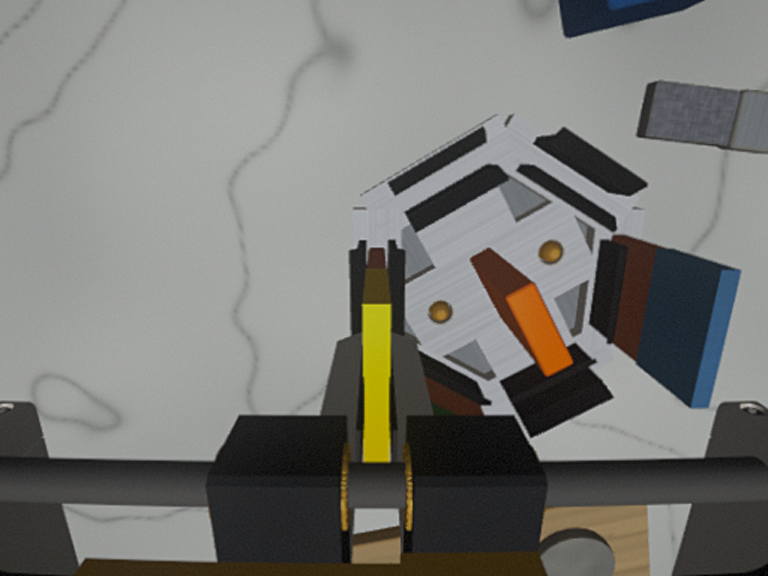

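Aligned in slot; lower it.

Call:
carry_out(series=[{"delta_pos":[0,0,-15],"turn":[0,0,0],"hand":0},{"delta_pos":[0,0,-32],"turn":[0,0,0],"hand":0},{"delta_pos":[0,0,-44],"turn":[0,0,0],"hand":0},{"delta_pos":[0,0,-48],"turn":[0,0,0],"hand":0},{"delta_pos":[0,0,-49],"turn":[0,0,0],"hand":0},{"delta_pos":[0,0,-49.5],"turn":[0,0,0],"hand":0},{"delta_pos":[0,0,-49.5],"turn":[0,0,0],"hand":0}])

```text
clock: 31.38
eef_pos: [433.8, -328.0, 124.5]
eef_rot: [3.141, 0.001, 1.339]
wrist_force: [-4.9, 5.2, 17.7]
finger_gap: 9.1
```

Run:
```python
from h import *
r=read_state();print(r["eef_pos"],r["eef_rot"],r["finger_gap"],r["wrist_force"])
c,a=snap("wrist","w25",(200,120,300,250),4.5)
```

```text
[ 433.81936818 -327.96617939  124.50310804] [3.14056381e+00 5.56259497e-04 1.33898031e+00] 9.06779052069863 [-4.92458972  5.23515493 17.72056878]
```

View pics/w25.png

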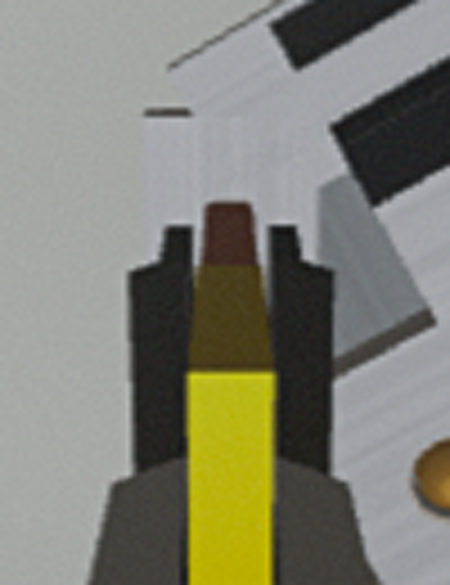

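Call:
carry_out(series=[{"delta_pos":[0,0,1],"turn":[0,0,0],"hand":0.35},{"delta_pos":[0,0,1],"turn":[0,0,0],"hand":0.35},{"delta_pos":[0,0,1],"turn":[0,0,0],"hand":0.35},{"delta_pos":[0,0,30],"turn":[0,0,0],"hand":0.35},{"delta_pos":[0,0,75],"turn":[0,0,0],"hand":0.35},{"delta_pos":[0,0,110],"turn":[0,0,0],"hand":0.35},{"delta_pos":[0,0,125],"turn":[0,0,0],"hand":0.35},{"delta_pos":[0,0,125],"turn":[0,0,0],"hand":0.35}])

```text
clock: 32.42
eef_pos: [433.6, -328.0, 247.8]
eef_rot: [3.141, 0.0, 1.339]
wrist_force: [0.4, 0.5, -0.1]
finger_gap: 32.8
```

Run:
```python
from h import *
r=read_state();print(r["eef_pos"],r["eef_rot"],r["finger_gap"],r["wrist_force"])
c,a=snap("wrist","w26")
print(fin(c,a,150,150))
print(topface(c,a,"yellow",162,(180,120,340,280)))
```

```text
[ 433.64454125 -327.96881072  247.78684445] [3.14116489e+00 2.59303965e-04 1.33878987e+00] 32.79639073695976 [ 0.44113973  0.52282854 -0.09365554]
((510.4173889160156, -345.61810302734375), array([ 510.24567112, -345.0171916 ]), (14.774906158447266, 48.40927505493164), np.float32(-72.91836), 723)
(array([ 432.2, -328.1]), array([70. ,  8.7]), 76.9, array([246, 159,  10,  73, 726], dtype=int32))
```

View pics/w26.png

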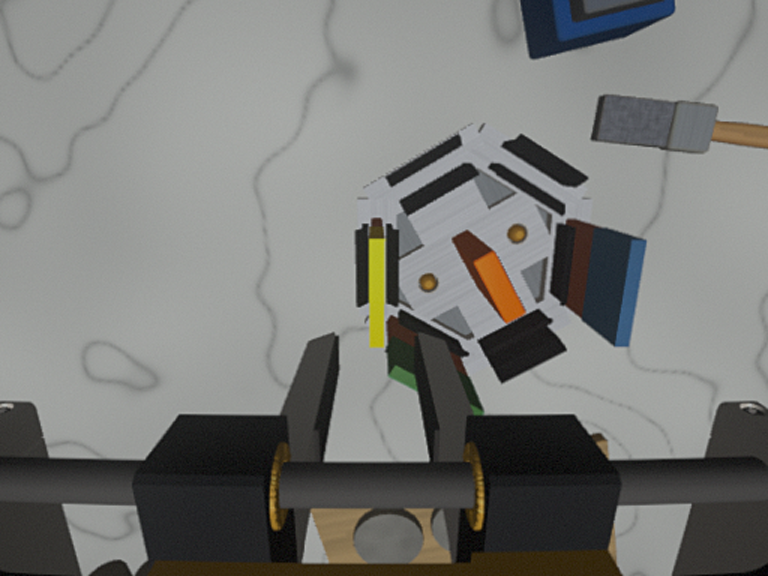

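Call:
carry_out(series=[{"delta_pos":[20,36,5],"turn":[0,0,0.1],"hand":0.35},{"delta_pos":[48,85,5],"turn":[0,0,0.2],"hand":0.35},{"delta_pos":[76,135,5],"turn":[0,0,0.3],"hand":0.35},{"delta_pos":[104,184,5],"turn":[0,0,0.406],"hand":0.35},{"delta_pos":[132,234,0],"turn":[0,0,0.406],"hand":0.35},{"delta_pos":[160,283,0],"turn":[0,0,0.406],"hand":0.35},{"delta_pos":[180,318,-20],"turn":[0,0,0.406],"hand":0.35},{"delta_pos":[180,318,-70],"turn":[0,0,0.406],"hand":0.35}])

```text
clock: 33.48
eef_pos: [614.6, -7.3, 176.4]
eef_rot: [3.14, 0.0, 1.748]
wrist_force: [-0.8, -0.1, -1.9]
finger_gap: 33.2
```

Call:
carry_out(series=[{"delta_pos":[0,0,-46],"turn":[0,0,0],"hand":0.35},{"delta_pos":[0,0,-46],"turn":[0,0,0],"hand":0.35},{"delta_pos":[0,0,-46],"turn":[0,0,0],"hand":0.35}])

```text
clock: 33.85
eef_pos: [614.1, -10.0, 133.2]
eef_rot: [3.14, 0.0, 1.745]
wrist_force: [-0.1, 0.4, 0.4]
finger_gap: 32.8
```

Run:
```python
from h import *
RNG["white"]=((0,0,165),(180,60,255))
r=read_state();print(r["eef_pos"],r["eef_rot"],r["finger_gap"],r["wrist_force"])
c,a=snap("wrist","w27")
print(topface(c,a,"red",110,(180,130,340,300)),topface(c,a,"white",110,(295,165,350,280)))
```

```text
[614.06841545 -10.02215743 133.22341796] [3.14044684e+00 3.16595874e-04 1.74462889e+00] 32.82575797185072 [-0.10202388  0.40948427  0.37733291]
(array([613.5, -10.3]), array([ 9.3, 68.9]), 100.3, array([ 245,  176,   14,   89, 1148], dtype=int32)) (array([663.9,  -8.5]), array([26.5, 87.1]), 117.4, array([ 307,  173,   43,  103, 1305], dtype=int32))
```

View pics/w27.png

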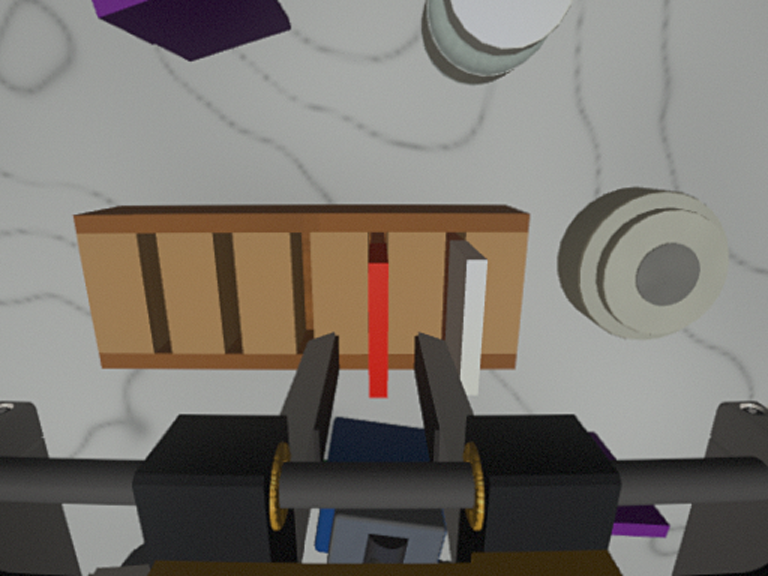

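Call:
carry_out(series=[{"delta_pos":[-0.3,0,-30],"turn":[0,0,0],"hand":0.35},{"delta_pos":[-0.3,0,-60.5],"turn":[0,0,0],"hand":0.35},{"delta_pos":[-0.3,0,-60.5],"turn":[0,0,0],"hand":0.35},{"delta_pos":[-0.3,0,-60.5],"turn":[0,0,0],"hand":0},{"delta_pos":[-0.3,0,-60.5],"turn":[0,0,0],"hand":0},{"delta_pos":[-0.3,0,-60.5],"turn":[0,0,0],"hand":0},{"delta_pos":[-0.3,0,-60.5],"turn":[0,0,0],"hand":0},{"delta_pos":[-0.3,0,-60.5],"turn":[0,0,0],"hand":0}], squeeze=25)

```text
clock: 34.9
eef_pos: [613.8, -9.9, 72.6]
eef_rot: [3.14, 0.0, 1.745]
wrist_force: [-0.1, 0.7, 6.7]
finger_gap: 8.7
```

Call:
carry_out(series=[{"delta_pos":[0,0,20],"turn":[0,0,0],"hand":0},{"delta_pos":[0,0,60],"turn":[0,0,0],"hand":0},{"delta_pos":[0,0,110],"turn":[0,0,0],"hand":0},{"delta_pos":[0,0,155],"turn":[0,0,0],"hand":0},{"delta_pos":[0,0,180],"turn":[0,0,0],"hand":0},{"delta_pos":[0,0,180],"turn":[0,0,0],"hand":0}])

```text
clock: 35.65
eef_pos: [613.7, -9.9, 253.1]
eef_rot: [3.138, 0.001, 1.745]
wrist_force: [-0.5, -0.3, -2.4]
finger_gap: 8.9
```

Run:
```python
from h import *
r=read_state();print(r["eef_pos"],r["eef_rot"],r["finger_gap"],r["joints"])
```

```text
[613.72795705  -9.88418925 253.09949892] [3.13846174e+00 7.77245901e-04 1.74482714e+00] 8.870085510527256 [-7.57762031e-02  4.14249095e-01  1.25749126e+00  2.10109719e-05
  1.46662642e+00 -2.49810383e-01]
```

Call:
carry_out(series=[{"delta_pos":[-25,-30,5],"turn":[0,0,-0.18],"hand":0},{"delta_pos":[-55,-75,10],"turn":[0,0,-0.36],"hand":0},{"delta_pos":[-80,-125,10],"turn":[0,0,-0.54],"hand":0},{"delta_pos":[-85,-180,10],"turn":[0,0,-0.72],"hand":0},{"delta_pos":[-85,-235,10],"turn":[0,0,-0.9],"hand":0},{"delta_pos":[-83,-290,10],"turn":[0,0,-1.08],"hand":0},{"delta_pos":[-81,-345,10],"turn":[0,0,-1.26],"hand":0},{"delta_pos":[-79,-395,0],"turn":[0,0,-1.44],"hand":0}])

```text
clock: 36.65
eef_pos: [533.9, -406.7, 249.8]
eef_rot: [-3.141, 0.001, 0.298]
wrist_force: [0.3, -0.0, -1.2]
finger_gap: 8.7
```

Call:
carry_out(series=[{"delta_pos":[0,-18,0],"turn":[0,0,-0.013],"hand":0},{"delta_pos":[0,-18,-40],"turn":[0,0,-0.013],"hand":0},{"delta_pos":[0,-18,-80],"turn":[0,0,-0.013],"hand":0},{"delta_pos":[0,-18,-80],"turn":[0,0,-0.013],"hand":0},{"delta_pos":[0,-18,-80],"turn":[0,0,-0.013],"hand":0}])

```text
clock: 37.28
eef_pos: [534.6, -423.1, 172.6]
eef_rot: [3.141, -0.001, 0.292]
wrist_force: [0.0, 0.6, -1.2]
finger_gap: 8.9
```

Run:
```python
from h import *
r=read_state();print(r["eef_pos"],r["eef_rot"],r["finger_gap"],r["joints"])
c,a=snap("wrist","w28")
```

```text
[ 534.58104878 -423.07516338  172.56875203] [ 3.14067827e+00 -5.97178213e-04  2.91878192e-01] 8.856742642558835 [-7.23205765e-01  6.24463109e-01  1.13045902e+00  2.53671758e-05
  1.38557868e+00  5.55707984e-01]
```

View pics/w28.png

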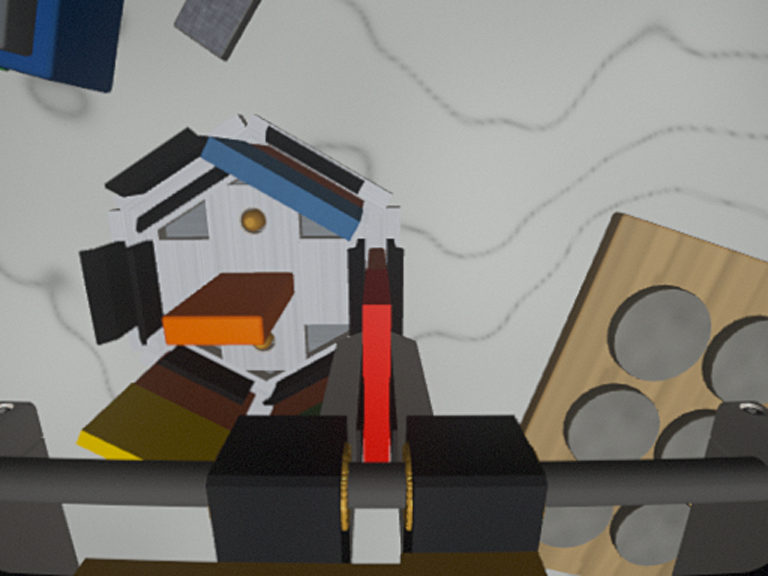

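Call:
carry_out(series=[{"delta_pos":[0,0,-15],"turn":[0,0,0],"hand":0},{"delta_pos":[0,0,-32],"turn":[0,0,0],"hand":0},{"delta_pos":[0,0,-44],"turn":[0,0,0],"hand":0},{"delta_pos":[0,0,-47],"turn":[0,0,0],"hand":0},{"delta_pos":[0,0,-48.5],"turn":[0,0,0],"hand":0},{"delta_pos":[0,0,-48.5],"turn":[0,0,0],"hand":0}])

```text
clock: 38.08
eef_pos: [534.3, -422.9, 124.3]
eef_rot: [3.141, -0.0, 0.292]
wrist_force: [-4.1, 3.8, 12.4]
finger_gap: 8.8
```

Run:
```python
from h import *
r=read_state();print(r["eef_pos"],r["eef_rot"],r["finger_gap"],r["wrist_force"])
c,a=snap("wrist","w29",(200,120,300,250),4.5)
```

```text
[ 534.34427199 -422.93801873  124.34203136] [ 3.14081486e+00 -4.60265570e-04  2.91811200e-01] 8.8089067699316 [-4.13576912  3.77270606 12.41536263]
```

View pics/w29.png

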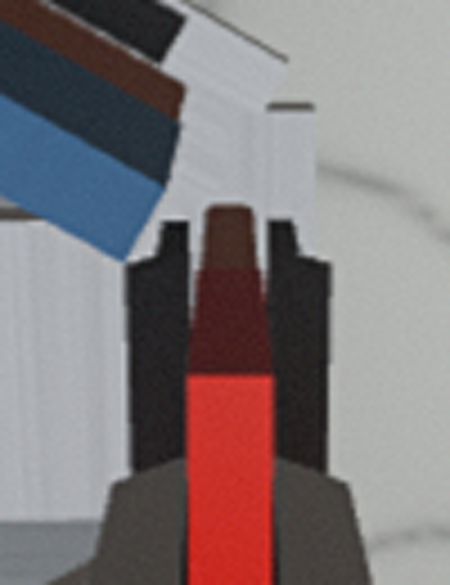

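Call:
carry_out(series=[{"delta_pos":[0,0,0.5],"turn":[0,0,0],"hand":0.35},{"delta_pos":[0,0,0.5],"turn":[0,0,0],"hand":0.35},{"delta_pos":[0,0,0.5],"turn":[0,0,0],"hand":0.35},{"delta_pos":[0,0,30],"turn":[0,0,0],"hand":0.35},{"delta_pos":[0,0,75],"turn":[0,0,0],"hand":0.35},{"delta_pos":[0,0,110],"turn":[0,0,0],"hand":0.35},{"delta_pos":[0,0,125],"turn":[0,0,0],"hand":0.35},{"delta_pos":[0,0,125],"turn":[0,0,0],"hand":0.35}])

```text
clock: 39.12
eef_pos: [534.4, -423.0, 247.8]
eef_rot: [3.141, -0.0, 0.292]
wrist_force: [-0.2, 0.2, 0.0]
finger_gap: 32.9
```

Run:
```python
from h import *
r=read_state();print(r["eef_pos"],r["eef_rot"],r["finger_gap"],r["wrist_force"])
c,a=snap("wrist","w30")
print(fin(c,a,150,150))
print(topface(c,a,"red",162,(180,120,340,280)))
```

```text
[ 534.36630784 -422.97633091  247.80448094] [ 3.14118932e+00 -2.87205228e-04  2.91811774e-01] 32.93255559833727 [-0.19598757  0.20157455  0.03809432]
((512.1482543945312, -346.5115966796875), array([ 512.2066416 , -346.92873884]), (14.15488338470459, 48.17765808105469), np.float32(-73.308784), 728)
(array([ 533. , -423.2]), array([69.1,  8.7]), 16.7, array([246, 160,  10,  72, 689], dtype=int32))
```

View pics/w30.png

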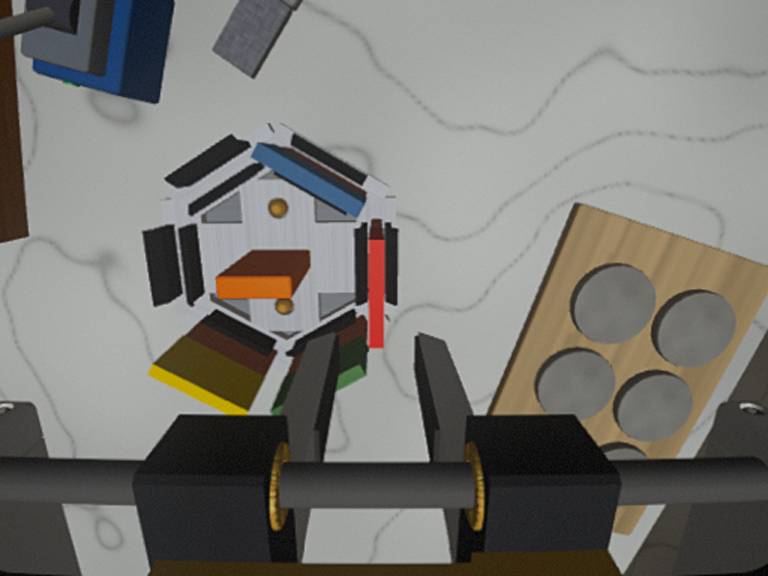

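Call:
carry_out(series=[{"delta_pos":[5,40,5],"turn":[0,0,0.18],"hand":0.35},{"delta_pos":[15,92,5],"turn":[0,0,0.36],"hand":0.35},{"delta_pos":[30,147,5],"turn":[0,0,0.54],"hand":0.35},{"delta_pos":[48,203,5],"turn":[0,0,0.72],"hand":0.35},{"delta_pos":[68,258,5],"turn":[0,0,0.9],"hand":0.35},{"delta_pos":[88,314,5],"turn":[0,0,1.08],"hand":0.35},{"delta_pos":[108,370,5],"turn":[0,0,1.26],"hand":0.35},{"delta_pos":[122,415,0],"turn":[0,0,1.44],"hand":0.35}])

```text
clock: 40.17
eef_pos: [656.4, -5.5, 246.0]
eef_rot: [-3.139, -0.001, 1.739]
wrist_force: [0.1, -0.4, 0.6]
finger_gap: 32.7
```

Call:
carry_out(series=[{"delta_pos":[2.6,5.2,0],"turn":[0,0,0.013],"hand":0.35},{"delta_pos":[2.6,5.2,-40],"turn":[0,0,0.013],"hand":0.35},{"delta_pos":[2.6,5.2,-90],"turn":[0,0,0.013],"hand":0.35},{"delta_pos":[2.6,5.2,-115],"turn":[0,0,0.013],"hand":0.35},{"delta_pos":[2.6,5.2,-115],"turn":[0,0,0.013],"hand":0.35},{"delta_pos":[2.6,5.2,-115],"turn":[0,0,0.013],"hand":0.35}])

```text
clock: 40.92
eef_pos: [659.2, -3.2, 134.0]
eef_rot: [3.14, 0.0, 1.744]
wrist_force: [0.3, 0.3, 0.1]
finger_gap: 33.2
```

Run:
```python
from h import *
r=read_state();print(r["eef_pos"],r["eef_rot"],r["finger_gap"],r["wrist_force"])
c,a=snap("wrist","w31")
np.save("w31.npy",a)
hs=cv2.cvtColor(a,cv2.COLOR_RGB2HSV); print(hs[220,240:262].tolist())
RNG["white"]=((0,0,185),(180,60,255))
print(topface(c,a,"white",110,(230,165,275,280)))
```

```text
[659.19037756  -3.23807765 134.00860264] [3.14044964e+00 3.59065955e-04 1.74356483e+00] 33.15794936837642 [0.34219773 0.32237219 0.07284156]
[[17, 118, 149], [16, 122, 148], [17, 117, 150], [17, 121, 148], [16, 124, 146], [15, 108, 132], [120, 1, 171], [102, 7, 186], [114, 7, 185], [102, 7, 182], [110, 4, 183], [107, 10, 185], [105, 8, 185], [105, 6, 183], [105, 6, 181], [98, 6, 180], [105, 6, 183], [107, 10, 186], [98, 6, 185], [15, 65, 154], [16, 121, 147], [16, 120, 149]]
(array([656.4,  12.3]), array([ 7.7, 42.1]), 99.6, array([247, 172,  12,  57, 123], dtype=int32))
```

View pics/w31.png

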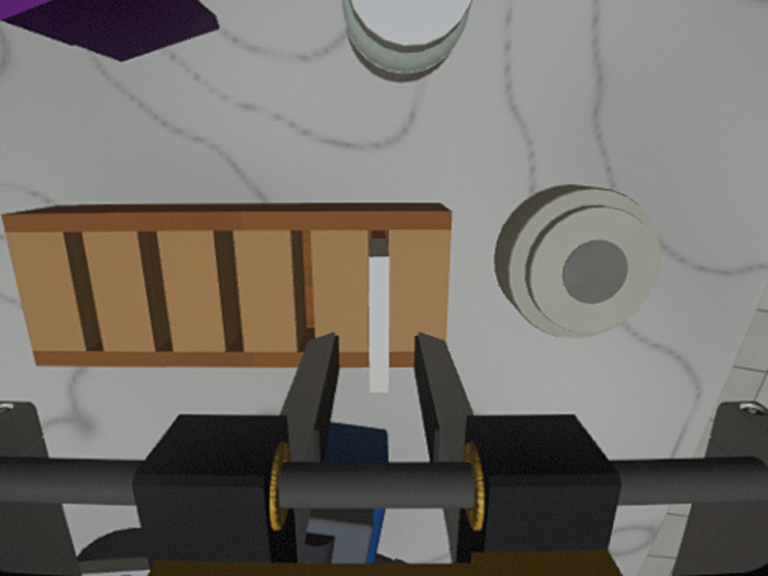

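Run:
```python
from h import *
a=np.load("w31.npy");c=get_calibration("wrist")
hs=cv2.cvtColor(a,cv2.COLOR_RGB2HSV)
m=(hs[...,2]>160)&(hs[...,1]<40); m[:,:244]=0;m[:,261:]=0
rows=[v for v in range(155,275) if m[v].sum()>8]; print(rows[0],rows[-1])
u=np.argwhere(m[rows[0]:rows[-1]])[:,1].mean(); print(u, plane(c,(u,(rows[0]+rows[-1])/2),110), plane(c,(u,rows[0]),110),plane(c,(u,rows[-1]),110))
```

```text
172 261
252.09270386266095 [6.58509889e+02 4.18134761e-01 1.10000000e+02] [652.7939879   33.03449667 110.        ] [664.78783819 -35.3936297  110.        ]
```

Call:
carry_out(series=[{"delta_pos":[-0.4,2,-30],"turn":[0,0,0],"hand":0.35},{"delta_pos":[-0.4,2,-61.5],"turn":[0,0,0],"hand":0.35},{"delta_pos":[-0.4,2,-61.5],"turn":[0,0,0],"hand":0.35},{"delta_pos":[-0.4,2,-61.5],"turn":[0,0,0],"hand":0},{"delta_pos":[-0.4,2,-61.5],"turn":[0,0,0],"hand":0},{"delta_pos":[-0.4,2,-61.5],"turn":[0,0,0],"hand":0},{"delta_pos":[-0.4,2,-61.5],"turn":[0,0,0],"hand":0},{"delta_pos":[-0.4,2,-61.5],"turn":[0,0,0],"hand":0}], squeeze=25)

```text
clock: 41.98
eef_pos: [658.9, -0.7, 72.7]
eef_rot: [3.14, 0.0, 1.745]
wrist_force: [-0.8, -0.1, 6.0]
finger_gap: 8.5
```

Call:
carry_out(series=[{"delta_pos":[0,0,20],"turn":[0,0,0],"hand":0},{"delta_pos":[0,0,60],"turn":[0,0,0],"hand":0},{"delta_pos":[0,0,110],"turn":[0,0,0],"hand":0},{"delta_pos":[0,0,155],"turn":[0,0,0],"hand":0},{"delta_pos":[0,0,180],"turn":[0,0,0],"hand":0},{"delta_pos":[0,0,180],"turn":[0,0,0],"hand":0}])

```text
clock: 42.72
eef_pos: [658.8, -0.7, 253.6]
eef_rot: [3.138, 0.001, 1.745]
wrist_force: [-0.0, -0.0, -1.2]
finger_gap: 8.6
```

Run:
```python
from h import *
r=read_state();print(r["eef_pos"],r["eef_rot"],r["finger_gap"],r["joints"])
```

```text
[658.83204031  -0.69112385 253.61194969] [3.13828375e+00 8.18401924e-04 1.74482617e+00] 8.615679491172939 [-5.66138706e-02  5.23738060e-01  1.09948282e+00 -4.03615385e-05
  1.51496340e+00 -2.30642887e-01]
```

Call:
carry_out(series=[{"delta_pos":[-40,-20,5],"turn":[0,0,0.1],"hand":0},{"delta_pos":[-85,-50,10],"turn":[0,0,0.2],"hand":0},{"delta_pos":[-125,-90,10],"turn":[0,0,0.3],"hand":0},{"delta_pos":[-135,-145,10],"turn":[0,0,0.4],"hand":0},{"delta_pos":[-130,-200,10],"turn":[0,0,0.5],"hand":0},{"delta_pos":[-112,-250,10],"turn":[0,0,0.6],"hand":0},{"delta_pos":[-92.1,-287.4,0],"turn":[0,0,0.641],"hand":0},{"delta_pos":[-92.1,-287.4,-40],"turn":[0,0,0.641],"hand":0}])

```text
clock: 43.72
eef_pos: [566.8, -290.6, 210.0]
eef_rot: [3.142, 0.001, 2.384]
wrist_force: [0.6, 0.5, -2.1]
finger_gap: 9.1
```

Call:
carry_out(series=[{"delta_pos":[0,0,-40],"turn":[0,0,0],"hand":0},{"delta_pos":[0,0,-40],"turn":[0,0,0],"hand":0},{"delta_pos":[0,0,-40],"turn":[0,0,0],"hand":0}])

```text
clock: 44.1
eef_pos: [566.7, -288.2, 172.7]
eef_rot: [3.141, 0.001, 2.386]
wrist_force: [1.2, 0.2, -0.2]
finger_gap: 8.7
```

Run:
```python
from h import *
r=read_state();print(r["eef_pos"],r["eef_rot"],r["finger_gap"],r["joints"])
c,a=snap("wrist","w32")
```

```text
[ 566.69519076 -288.18121449  172.7118712 ] [3.14134040e+00 1.12198528e-03 2.38590241e+00] 8.70578638437863 [-5.28045370e-01  5.16884900e-01  1.29517622e+00 -7.69724863e-06
  1.32838157e+00 -1.34314975e+00]
```

View pics/w32.png

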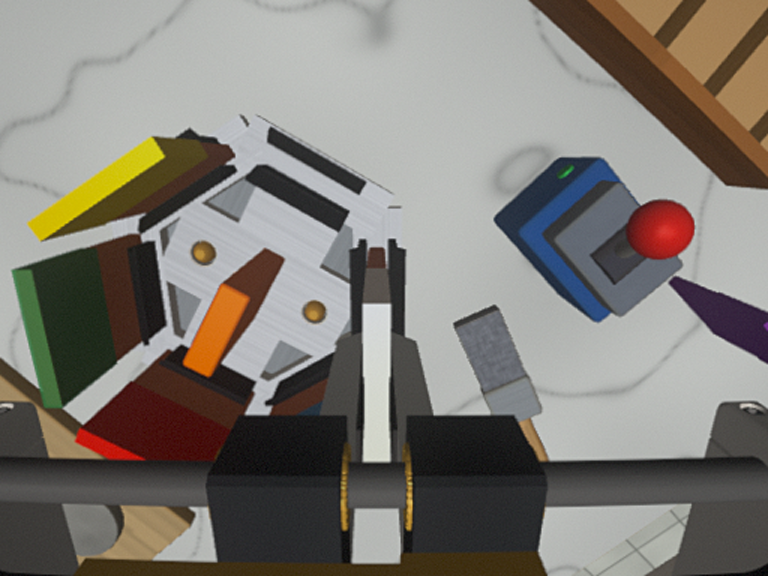

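Call:
carry_out(series=[{"delta_pos":[0,0,-15],"turn":[0,0,0],"hand":0},{"delta_pos":[0,0,-32],"turn":[0,0,0],"hand":0},{"delta_pos":[0,0,-44],"turn":[0,0,0],"hand":0},{"delta_pos":[0,0,-47],"turn":[0,0,0],"hand":0},{"delta_pos":[0,0,-48.5],"turn":[0,0,0],"hand":0},{"delta_pos":[0,0,-48.5],"turn":[0,0,0],"hand":0}])

```text
clock: 44.9
eef_pos: [566.6, -288.2, 124.4]
eef_rot: [3.141, 0.001, 2.386]
wrist_force: [-5.0, 3.2, 13.4]
finger_gap: 9.3
```

Run:
```python
from h import *
r=read_state();print(r["eef_pos"],r["eef_rot"],r["finger_gap"],r["wrist_force"])
c,a=snap("wrist","w33",(200,120,300,250),4.5)
```

```text
[ 566.56329121 -288.16541393  124.38111232] [3.14135282e+00 1.23775696e-03 2.38582603e+00] 9.265667746364437 [-5.01536371  3.20518879 13.38856313]
```

View pics/w33.png

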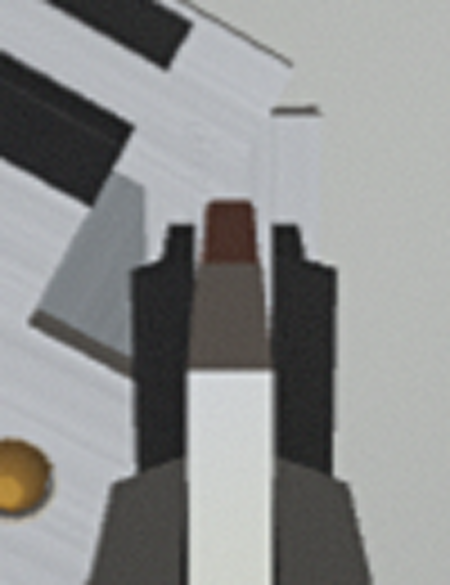

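Call:
carry_out(series=[{"delta_pos":[0,0,0.5],"turn":[0,0,0],"hand":0.35},{"delta_pos":[0,0,0.5],"turn":[0,0,0],"hand":0.35},{"delta_pos":[0,0,0.5],"turn":[0,0,0],"hand":0.35},{"delta_pos":[0,0,30],"turn":[0,0,0],"hand":0.35},{"delta_pos":[0,0,75],"turn":[0,0,0],"hand":0.35},{"delta_pos":[0,0,110],"turn":[0,0,0],"hand":0.35},{"delta_pos":[0,0,125],"turn":[0,0,0],"hand":0.35},{"delta_pos":[0,0,125],"turn":[0,0,0],"hand":0.35}])

```text
clock: 45.95
eef_pos: [566.4, -288.1, 247.8]
eef_rot: [3.142, 0.0, 2.386]
wrist_force: [0.5, -0.4, 0.1]
finger_gap: 33.0
```

Run:
```python
from h import *
r=read_state();print(r["eef_pos"],r["eef_rot"],r["finger_gap"],r["wrist_force"])
c,a=snap("wrist","w34")
print(fin(c,a,150,150))
s,_=snap("scene","s34",(120,150,280,260),4.8); t,_=snap("side","t34",(240,180,380,320),4.2)
```

```text
[ 566.44997985 -288.12982332  247.78236633] [3.14150258e+00 4.21829286e-04 2.38577681e+00] 32.97853368700638 [ 0.47492396 -0.37638767  0.09822992]
((510.9116516113281, -345.1388854980469), array([ 510.67219789, -344.73046344]), (14.414555549621582, 48.22161865234375), np.float32(-72.94103), 715)
```

View pics/w34.png

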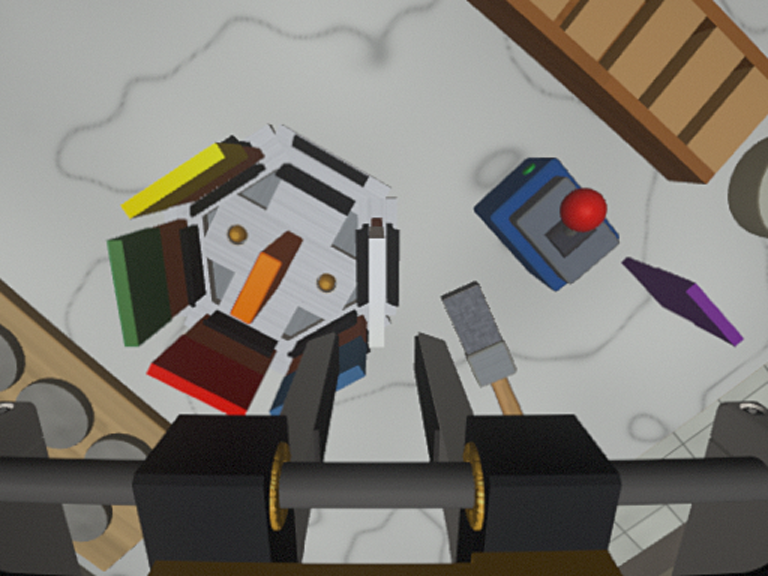

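View pics/s34.png

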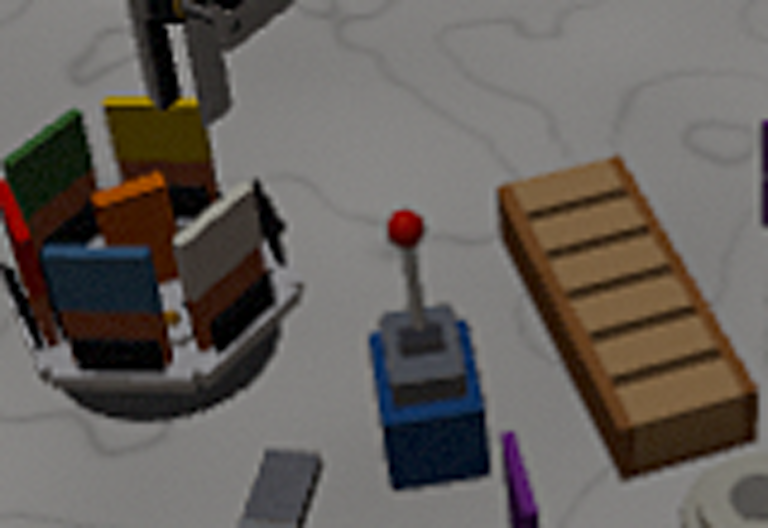

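View pics/t34.png

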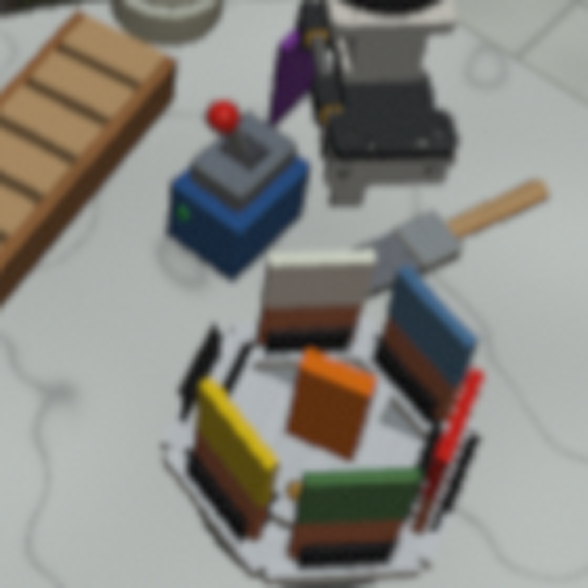

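Run:
```python
from h import *
s=get_calibration("scene");t=get_calibration("side");w=get_calibration("wrist")
g=lambda x,y:(120+(x+.5)/4.8-.5,150+(y+.5)/4.8-.5)
k=lambda x,y:(240+(x+.5)/4.2-.5,180+(y+.5)/4.2-.5)
q=lambda x,y:((x+.5)/1.5-.5,(y+.5)/1.5-.5)
ball=tri(s,g(405,229),t,k(223,117)); print("ball",ball,tri(s,g(405,229),w,q(584,211)),tri(t,k(223,117),w,q(584,211)))
for nm,a,b,z in (("front bottom",(398,488),(490,473),0),("front top",(388,422),(487,405),70)):
  A,B=plane(s,g(*a),z),plane(s,g(*b),z); d=B-A; print(nm,A[:2],B[:2],np.linalg.norm(d),np.degrees(np.arctan2(d[1],d[0])))
A,B,C=[plane(t,k(*p),0) for p in ((170,233),(233,278),(304,208))]
print("side bottom",A[:2],B[:2],C[:2],np.degrees(np.arctan2(*(C-B)[1::-1])),np.degrees(np.arctan2(*(A-B)[1::-1])))
A,B=plane(w,q(541,159),70),plane(w,q(476,209),70);print(A,B)
```

```text
ball (array([ 611.48171859, -164.43877297,  162.43534874]), np.float64(1.7729299914014511)) (array([ 610.8196386 , -164.25117119,  161.77084133]), np.float64(2.0645353659593213)) (array([ 609.92813069, -164.1393294 ,  164.32323914]), np.float64(0.6801200561181794))
front bottom [ 687.85406053 -193.36627417] [ 686.67882764 -130.43577929] 62.941467713290045 91.06987968684702
front top [ 693.13006851 -193.36921738] [ 690.80732525 -127.98422771] 65.42623335456393 92.03452576250253
side bottom [ 604.67278348 -131.87282572] [ 606.60585268 -194.82902452] [ 697.56803549 -192.10051891] 1.718131525325925 91.75871354658777
[ 592.24563956 -139.82682105   70.        ] [ 587.20515165 -201.28872796   70.        ]
```

Call:
carry_out(series=[{"delta_pos":[0,20,0],"turn":[0,0,-0.16],"hand":0},{"delta_pos":[1,50,0],"turn":[0,0,-0.32],"hand":0},{"delta_pos":[2,85,0],"turn":[0,0,-0.48],"hand":0},{"delta_pos":[3,110,0],"turn":[0,0,-0.64],"hand":0},{"delta_pos":[3,124,0],"turn":[0,0,-0.8],"hand":0},{"delta_pos":[3,124,-40],"turn":[0,0,-0.815],"hand":0},{"delta_pos":[3,124,-80],"turn":[0,0,-0.815],"hand":0},{"delta_pos":[3,124,-98],"turn":[0,0,-0.815],"hand":0}])

```text
clock: 47.1
eef_pos: [568.3, -163.7, 146.9]
eef_rot: [-3.137, -0.001, 1.571]
wrist_force: [0.3, 0.4, 0.3]
finger_gap: 0.8
```

Call:
carry_out(series=[{"delta_pos":[0,0,0],"turn":[0,0,0],"hand":0},{"delta_pos":[0,0,0],"turn":[0,0,0],"hand":0}])

```text
clock: 47.35
eef_pos: [569.9, -164.4, 151.3]
eef_rot: [3.14, 0.001, 1.571]
wrist_force: [-0.7, 0.2, 0.9]
finger_gap: 0.3
```

Run:
```python
from h import *
r=read_state();print(r["eef_pos"],r["eef_rot"],r["finger_gap"],r["joints"])
c,a=snap("wrist","w35")
```

```text
[ 569.94800735 -164.35495454  151.34584326] [3.13977728e+00 6.54619551e-04 1.57071738e+00] 0.33818869845034466 [-3.42489800e-01  4.40923192e-01  1.45779159e+00 -7.49242547e-06
  1.24094809e+00 -3.42409032e-01]
```

View pics/w35.png

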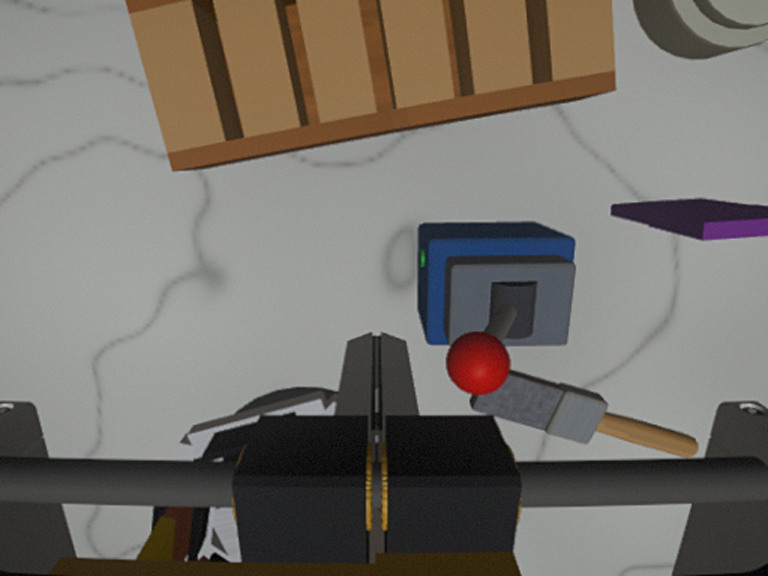

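Call:
carry_out(series=[{"delta_pos":[12,0,0],"turn":[0,0,0],"hand":0},{"delta_pos":[25,0,0],"turn":[0,0,0],"hand":0},{"delta_pos":[40,1,0],"turn":[0,0,0],"hand":0},{"delta_pos":[55,1,0],"turn":[0,0,0],"hand":0},{"delta_pos":[70,2,0],"turn":[0,0,0],"hand":0},{"delta_pos":[82,2,0],"turn":[0,0,0],"hand":0},{"delta_pos":[88,2,0],"turn":[0,0,0],"hand":0},{"delta_pos":[88,2,0],"turn":[0,0,0],"hand":0}])

```text
clock: 48.4
eef_pos: [657.8, -162.0, 150.0]
eef_rot: [3.141, 0.0, 1.571]
wrist_force: [0.8, 0.3, 0.8]
finger_gap: 0.5
```

Call:
carry_out(series=[{"delta_pos":[3,0,0],"turn":[0,0,0],"hand":0},{"delta_pos":[5,0,0],"turn":[0,0,0],"hand":0},{"delta_pos":[5,0,0],"turn":[0,0,0],"hand":0}])

```text
clock: 48.78
eef_pos: [660.0, -162.2, 150.0]
eef_rot: [-3.135, -0.001, 1.57]
wrist_force: [-21.9, 1.4, 6.7]
finger_gap: 0.0
```

Run:
```python
from h import *
r=read_state();print(r["eef_pos"],r["eef_rot"],r["finger_gap"],r["wrist_force"])
c,a=snap("wrist","w36")
```

```text
[ 659.973869   -162.17774118  149.99290182] [-3.13502600e+00 -7.45055453e-04  1.57035362e+00] 0.03069185392990721 [-21.85448151   1.37844594   6.70738786]
```

View pics/w36.png

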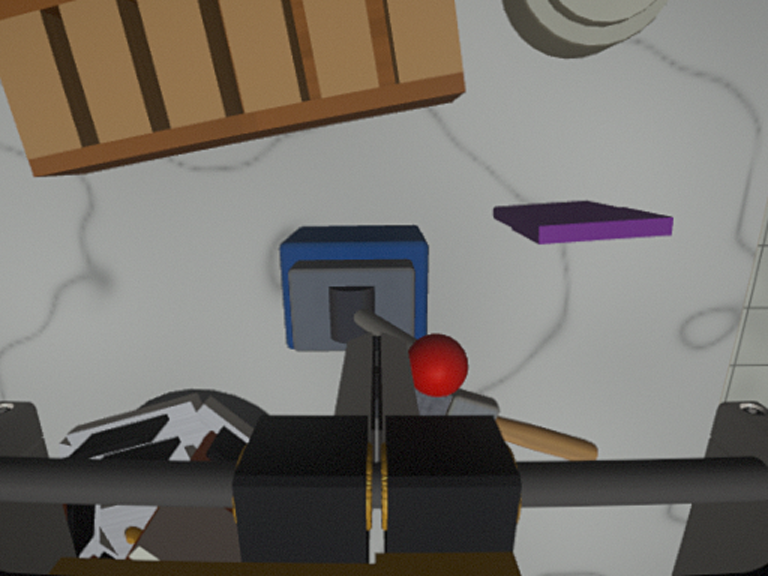

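Call:
carry_out(series=[{"delta_pos":[-20,0,0],"turn":[0,0,0],"hand":0},{"delta_pos":[-50,0,0],"turn":[0,0,0],"hand":0},{"delta_pos":[-90,0,20],"turn":[0,0,0],"hand":0},{"delta_pos":[-120,10,60],"turn":[0,0,0],"hand":0},{"delta_pos":[-140,40,110],"turn":[0,0,0],"hand":0},{"delta_pos":[-160,80,140],"turn":[0,0,0],"hand":0},{"delta_pos":[-180,130,150],"turn":[0,0,0],"hand":0},{"delta_pos":[-180,130,150],"turn":[0,0,0],"hand":0}])

```text
clock: 49.82
eef_pos: [481.8, -30.0, 301.8]
eef_rot: [3.138, 0.0, 1.574]
wrist_force: [-0.1, 0.3, -0.3]
finger_gap: 0.6
```

Run:
```python
from h import *
r=read_state();print(r["eef_pos"],r["clock"])
s,_=snap("scene","s40",(120,150,330,290),3.6); t,_=snap("side","t40",(160,140,400,330),3.2)
```

```text
[481.77306548 -29.98180906 301.81723644] 49.825
```

View pics/s40.png

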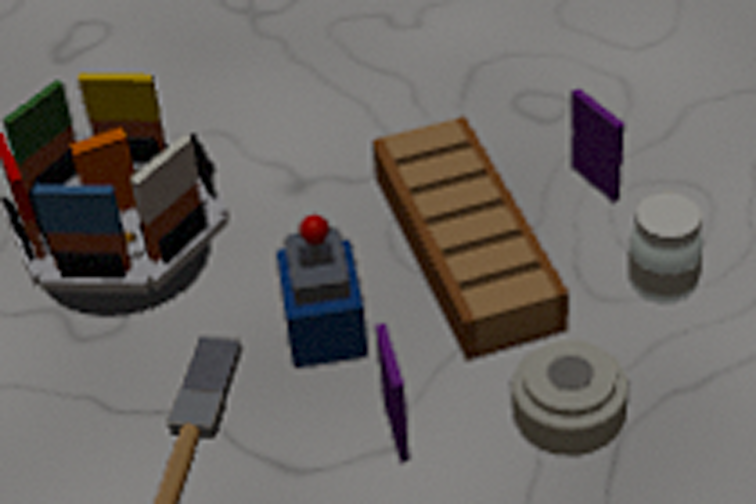

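View pics/t40.png

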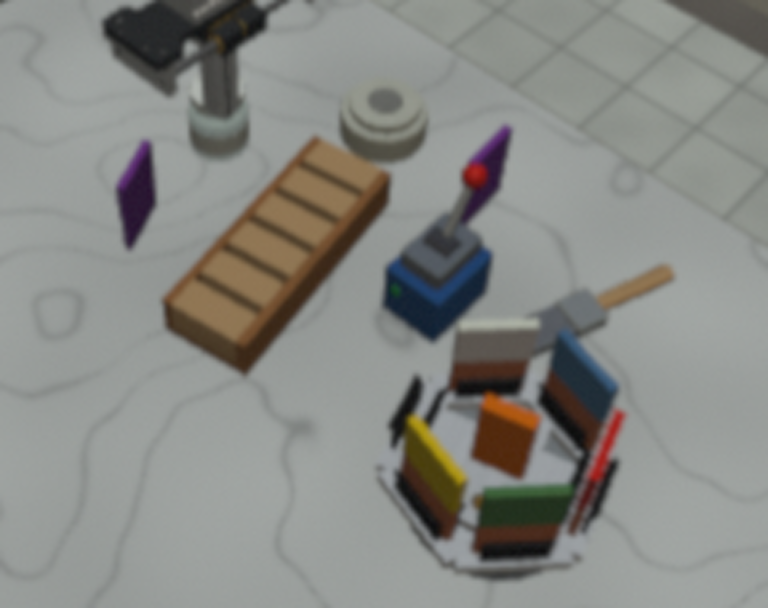

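Run:
```python
from h import *
s=get_calibration("scene");t=get_calibration("side")
f=lambda x,y,k,a,b:(a+(x+.5)/k-.5,b+(y+.5)/k-.5)
p=tri(s,f(315,229,3.6,120,150),t,f(475,176,3.2,160,140)); print(p, np.arctan2(p[0][0]-650,p[0][2]-92)+.5)
```

```text
(array([ 684.94174053, -163.11924503,  160.67768065]), np.float64(0.24402538694042664)) 0.970645873702654
```

```bash
python3 -c "
from cell import *
print(sign_off())"
```

```text
the job is handed in; nothing more can be done
None
```

The turntable is set up as asked and the job is handed in at about 50 s, well under the 210 s limit; sign-off gives no verdict.

- **Carousel:** it sits on the drive base with both brass pegs showing through its holes. It touched down at the expected height, and it was not knocked aside at any point I could see.
- **Tiles:** all five were present. Blue, green, yellow, red and white each stand glazed end up in their own slot. Each was lowered until it touched the slot floor, with 6–18 N of contact force. The blue, green, yellow and red tops measured within about 2 mm of the slot middles. White I checked only by eye in the pictures. One slot is left empty.
- **Lever:** I pushed it away from the robot until it met its stop, where the resistance rose to about 22 N against friction under 2 N. The camera puts the angle at 0.97 rad instead of 1.0, which is within the roughly 2 mm calibration error.
- **Bystanders:** the final pictures show the jar, mould, brush and both purple look-alikes where they started. The arm ended clear of everything.

The camera and the arm readings disagreed on the carousel's centre by 1–2 mm. This is within the slot play and caused no trouble.

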